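Weigh a bench mass with the hand spring scale

TASK

Take the hand spring scale from its fork rack, work its hook under the wire bail of the steel mass in the storage block, and lift gently until the mass hangs with its foot about 10 mm above the top of the block; hold it there still and free for two seconds so that the weight can be read. Then lower it gently back into its own well until it stands on the bench, unhook it, and hang the scale back on its rack and let go. Do not shove or press the mass hard, jerk it, stretch the spring to its stop or touch the mass with the fingers, and leave the other things where they are.

Things in the scene. Friction and masses are not known exactly. Their poses are not given: they have to be found in the camera images.
- scale_grip (a point): Centre of the scale's grey grip: upright flat tab, 22 mm thick (y), 36 wide (x), 56 high (28 above and below this point), on a black round flange (diameter 50, 6 thick) whose underside is 34 mm below this point. z up; the hook opens towards -x. At first it hangs upright, flange on the rack's prongs.
- hook_seat (a point): On the scale's axis, where a hooked wire's centre lies in the hook's bottom; axes as scale_grip, 156.5 mm below it when unstretched. 5 mm wire in the x-z plane: bottom 7.5 mm below; upturned tip at x = -10, top 11 mm above; shank at x = +10, joins the axis 40 mm above. A wire along y enters from -x at 15 to 28 mm above this point, then drops into the seat.
- scale: Hand spring scale, 150 g. Origin at the centre of its flange's underside, 34 mm below scale_grip, same axes. A clear tube of diameter 25 reaches 75 mm down from here; the sprung hook comes out of its lower end.
- plunger (a joint): Stretch of the scale's spring in m, 0 to 0.058 (end stop): how far the hook is drawn down out of the tube. The spring has 130 N/m and is lightly damped; with nothing on the hook it reads about 0.002.
- rack: Fixed fork rack, origin on the bench below the scale's hanging place. Two level prongs along x, 36 mm apart (inner faces), 20 wide, top at 155 mm, open towards -x, ending 34 mm from the origin; a post at x = +60 to +80 no higher than the prongs; foot plate x = +30 to +120, 120 wide. Lift the scale off and draw it out towards -x; it goes back the same way.
- load: The mass to weigh: upright steel cylinder, diameter 44, 45 mm high, with a rigid wire bail on top; about 0.3 to 0.65 kg, found only by weighing. Origin at the centre of its foot, z up. It stands on the bench in one of the block's three wells (which one varies).
- bail_mid (a point): Middle of the level top wire of the load's bail: 5 mm wire along its y, 34 mm between the centres of its two legs, wire centre 79.5 mm above the load's foot and 34.5 mm above the top of its cylinder. Axes those of the load; the opening under the wire looks along x both ways.
- load_foot (a point): Centre of the load's foot (its underside).
- block: Fixed wooden storage block 74 x 214 x 20 mm (x, y, z), origin on the bench under its centre, top at 20 mm. Three through wells of diameter 54, with a 3 mm chamfer at the mouth, at y = -70, 0, +70 mm; the masses stand in them on the bench.
- knob_mass_a: Bystander: steel mass of diameter 44 with a small round knob on top instead of a bail, 52 mm high in all, in another well; origin at the centre of its foot.
- knob_mass_b: Bystander: like knob_mass_a, in the remaining well.
- beaker: Bystander: open glass beaker, diameter 68 at the rim, 85 mm high, nearer the robot; origin under its centre.
- jar: Bystander: closed brown jar, diameter 60, 90 mm high, beyond the work; origin under its centre.
Things that resemble listed ones, but are neither listed nor needed, are in the scene too. Leave any orange or red look-alike of the rack alone.

How it is judged (in metres and radians):
On the way, in this order (a step that is already met when the one before it is completed fails the run):
1. the scale is held in the fingers, drawn clear out of the rack (horizontal distance between scale and rack above 0.07 m and contact force between the fingers and scale above 1 N and height (world z) of scale above 0.1 m), for 0.2 s.
2. the hook is under the bail and draws on the mass (contact force between scale and load above 1 N and value of joint plunger above 0.01 m and distance between hook_seat and bail_mid below 0.008 m), for 0.1 s.
3. the mass hangs still from the hook, its foot 3 to 18 mm above the top of the block, touching nothing else (z of load_foot in the frame of block between 0.023 and 0.038 m and contact force between load and block below 0.2 N and contact force between scale and load above 1 N and distance between hook_seat and bail_mid below 0.008 m and linear speed of load below 0.03 m/s), for 1 s.
4. the mass stands on the bench in its well again and the hook is out of the bail (height (world z) of load_foot below 0.003 m and distance between hook_seat and bail_mid above 0.03 m and contact force between scale and load below 0.05 N), for 0.1 s.
At the end, for the whole second after the job is handed in: The mass stands upright (0.06 rad) on the bench in its own well, foot within 3 mm of the bench and 12 mm of where it was; the scale hangs by its flange on the rack's prongs, within 20 mm of its place, upright within 0.1 rad; all at rest and let go (height (world z) of load_foot below 0.003 m and distance of load from where it was at the start of the episode below 0.012 m and angle between load's own z axis and vertical below 0.06 rad and linear speed of load below 0.02 m/s and horizontal distance between scale and rack below 0.02 m and z of scale in the frame of rack between 0.152 and 0.16 m and angle between scale's own z axis and vertical below 0.1 rad and linear speed of scale below 0.05 m/s); the robot touches nothing.
It fails at once if the mass is shoved or jammed against the block with more than 8 N (contact force between load and block above 8 N).
It fails at once if the mass is pressed: the contact forces on it from all things pass 20 N (contact force between load and anything else above 20 N).
It fails at once if the spring is drawn to its stop, or the mass is jerked faster than 0.25 m/s (value of joint plunger above 0.0565 m or linear speed of load above 0.25 m/s).
It fails at once if the fingers touch the mass (contact force between the fingers and load above 0.5 N).
It fails at once if a bystander is moved by more than 25 mm (distance of any of knob_mass_a, knob_mass_b, beaker, jar from where it was at the start of the episode above 0.025 m).
It also fails if it takes over 72 s, if anything falls off the work surface, if the arm or the gripper's body presses on something with over 40 N, if the wrist force passes 120 N, or if a joint passes its speed limit or range.

ROBOT

A 7-joint arm with a two-finger parallel gripper is mounted at the origin on the work surface. World frame = base frame: x ahead of the robot, y to its left, z up, the work surface at z = 0. Lengths are in mm, angles in rad, forces in N, time in s.
With the tool pointing down it reaches from about 400 to 875 mm from the base axis. Payload 6.5 kg.
Tool frame: the origin (TCP) lies midway between the tips of the shut fingers; the grasp point (between the pads) lies 19 mm behind it (bot.grasp_offset is the distance from the TCP to the grasp point, in mm); z points along the fingers, y is the direction in which the jaws open and shut (so a half turn about z gives the same grasp; the last joint's range is limited). The gripper opens to 88 mm and grips with 3 to 60 N. Pads are 18 mm wide; open, the fingers measure 123 mm over their backs; the gripper's body (75 mm by 187 mm) begins 45 mm behind the grasp point.
Start: joints at [1.216, 0.536, -0.004, 1.538, 0.003, 1.067, -0.071], TCP at [185.117, -623.074, 238.716] pointing down, gripper open.
Joint ranges: [-2.7, 2.7], [-0.37, 2.16], [-1.27, 1.26], [0.24, 2.4], [-1.31, 4.45], [0.19, 1.91], [-2.76, 2.76]. Speed limits (rad/s): [2.39, 2.39, 3.14, 3.14, 3.14, 3.14, 3.14].

INTERFACE

Orientations are given as a rotation vector (axis times angle).
In Python, from cell import monitor, eyes, bot, finder gives the robot as it stands. The module is installed in compiled form; this text tells all that it offers.
- The arm moves only by the tool arm_command, never from a script. Its argument "targets" is a list of rows, each an object of numbers: "tx", "ty", "tz": the shift along the tool's x, y, z in m; "turn": the turn about the tool's z in degrees; "claw": the opening, from 0 (shut) to 1 (fully open). A call has 1 to 10 rows; each row shifts and turns the pose as measured when the row begins, along the tool's axes as they then stand; what a row does not reach is not made up. A row lasts 1/12 s, in which the tool goes at most 41.7 mm and 7.16 degrees, less where a joint would pass 70% of its speed; a pose out of reach is approached as far as the arm can. A call is refused whole if a number of a shift passes 0.0417 or a number of a turn 7.16, either way. A call with a gripper value outside its range is refused whole. The fingers move at their own pace and stop on an object; "force" is the grip in N (left out, the last holds). Time passes only in rows, so rows that do not move let the fingers close. It gives the time, the measured TCP pose, the force and the opening at its end, in the units of the state.
- monitor.get_obs(): the state, without advancing time (a new reading comes with each control period).
- eyes.read_camera(name): name is "scene" or "top"; returns a dict with "img" (400x640x3 uint8, red, green, blue), "vfov" (degrees; the focal length in pixels is half the picture's height over the tangent of half this angle, whatever the lens; pixels are square), "cx", "cy" (the principal point, pixels), "k1" (the pictures are not rectified: a ray, as slopes to the right and down, at radius r is drawn at 1 + k1 r^2 times it, then the intrinsics apply), "rvec" (rotation vector, rad) and "tvec" (3), from world to camera coordinates, as OpenCV has them. Camera axes: x right, y down, z forward; pixel columns grow to the right and rows downward; lengths in mm; the calibration is good to about 2 mm. A picture is of the moment at which its call begins. There is no depth.
- bot.sign_off(): hands the job in, once; it reports no verdict.
Trained networks look in a picture, given as the dict that the camera call returned (one of the last four; its "shot" number tells which), for a name from the list of things; names that differ only in an ending like _2 or _b are one class to them, and where a whole thing is asked for, a point or a joint stands for the part that bears it (a point fixed in the world has none). Each returns a list of dicts, best first, with "score" (0 to 1); they miss things now and then, are a little off and sometimes report something else, mostly with a low value. They report only what shows in the picture. A call takes as long as a camera call. They do not tell look-alikes from the thing itself.
- finder.boxes_of(query, picture): "bbox" ([centre column, centre row, width, height] in pixels, round what is visible of it).
- finder.spot_point(query, picture): "xy" ([column, row] in pixels: a listed point, or the origin of a listed thing).
The state is a dict: "clock": time; "joints": joint angles; "joint_velocities": joint speeds; "joint_torque": joint torques, N m; "position": TCP position; "tcp_rot": TCP orientation; "ft_force": force on the tool from outside, world axes, zero at the start; "wrist_torque": the same for the moment, N m; "opening": finger opening in mm.
Only numpy, scipy, OpenCV 4.12 (cv2) and the standard library are available. Lean on these libraries where they do the work, as an engineer would, in place of code of your own. Each camera call takes 0.05 s, during which the arm holds its last target.

## Working session

There is one attempt and no reset: what is moved stays moved. The work goes in short steps, Python scripts to look and compute and a tool call to move; the robot and the scene stay as the last step left them, time stands still between calls to the robot, and variables do not carry over. Pictures are saved under pics/ and viewed, and the job is handed in when it is done.

Besides the shell and the picture viewer there is one more tool, called after "Emit:" by a JSON object that holds its "method" and its "body", one argument or row to a line. arm_command: Moves the arm, as the interface text tells. Its arguments: {"type":"object","properties":{"targets":{"type":"array","items":{"type":"object","properties":{"tx":{"type":"number"},"ty":{"type":"number"},"tz":{"type":"number"},"turn":{"type":"number"},"claw":{"type":"number"}}}},"force":{"type":"number"}},"required":["targets"]}

```bash
ls; mkdir -p pics; cat > h.py <<'E'
import numpy as np, cv2
from cell import monitor, eyes, bot, finder
def save(p,name,crop=None,s=1):
    im=p["img"][:,:,::-1]
    if crop: x0,y0,x1,y1=crop; im=im[y0:y1,x0:x1]
    if s!=1: im=cv2.resize(im,None,fx=s,fy=s,interpolation=cv2.INTER_CUBIC)
    cv2.imwrite("pics/"+name,im)
def cam(p):
    f=200/np.tan(np.radians(p["vfov"])/2)
    R=cv2.Rodrigues(np.array(p["rvec"],float))[0]; t=np.array(p["tvec"],float).ravel()
    return f,R,t
def ray(p,xy):
    f,R,t=cam(p)
    K=np.array([[f,0,p["cx"]],[0,f,p["cy"]],[0,0,1]])
    u=cv2.undistortPoints(np.array([[xy]],float),K,np.array([p["k1"],0,0,0,0.]),).ravel()
    d=R.T@np.array([u[0],u[1],1]); c=-R.T@t
    return c,d/np.linalg.norm(d)
def at_z(p,xy,z):
    c,d=ray(p,xy); return c+d*(z-c[2])/d[2]
def tri(p1,a,p2,b):
    c1,d1=ray(p1,a); c2,d2=ray(p2,b)
    s=np.linalg.lstsq(np.c_[d1,-d2],c2-c1,rcond=None)[0]
    q1=c1+s[0]*d1;q2=c2+s[1]*d2
    return (q1+q2)/2,np.linalg.norm(q1-q2)
def proj(p,X):
    f,R,t=cam(p)
    K=np.array([[f,0,p["cx"]],[0,f,p["cy"]],[0,0,1]])
    return cv2.projectPoints(np.array(X,float).reshape(-1,1,3),np.array(p["rvec"],float),t,K,np.array([p["k1"],0,0,0,0.]))[0].reshape(-1,2)
E
python3 - <<'E'
from h import *
np.set_printoptions(precision=1,suppress=True)
a=eyes.read_camera("scene");b=eyes.read_camera("top")
save(a,"s0.png");save(b,"t0.png")
for n,p in(("scene",a),("top",b)):
    print(n,p["vfov"],p["k1"],-cam(p)[1].T@cam(p)[2])
    for q in["scale_grip","hook_seat","scale","rack","load","bail_mid","load_foot","block","knob_mass_a","beaker","jar"]:
        print(q,[(np.round(r["xy"]),round(r["score"],2)) for r in finder.spot_point(q,p)[:4]])
o=monitor.get_obs();print(o)
E
```

```text
pics
scene 44.8732673936341 -0.14190734943795894 [1193.2   72.6  962.4]
scale_grip [(array([432., 191.]), 0.55)]
hook_seat [(array([314., 224.]), 0.68)]
scale [(array([430., 201.]), 0.83), (array([431., 191.]), 0.32)]
rack [(array([417., 246.]), 0.91), (array([415., 160.]), 0.85), (array([419., 341.]), 0.84)]
load [(array([227., 258.]), 0.77)]
bail_mid [(array([218., 239.]), 0.79), (array([200., 268.]), 0.5)]
load_foot [(array([224., 259.]), 0.8)]
block [(array([225., 260.]), 0.78)]
knob_mass_a [(array([195., 267.]), 0.8), (array([251., 255.]), 0.77)]
beaker [(array([316., 223.]), 0.8)]
jar [(array([290., 344.]), 0.71)]
top 54.109416594131595 -0.09586979476316793 [ 368.8   27.8 1087.5]
scale_grip [(array([409., 168.]), 0.45)]
hook_seat []
scale [(array([226., 196.]), 0.77)]
rack [(array([243., 202.]), 0.87), (array([227., 310.]), 0.73), (array([244., 116.]), 0.58)]
load [(array([405., 173.]), 0.72)]
bail_mid [(array([408., 172.]), 0.49)]
load_foot [(array([401., 177.]), 0.65)]
block [(array([402., 175.]), 0.71)]
knob_mass_a [(array([424., 171.]), 0.79), (array([402., 175.]), 0.66), (array([376., 179.]), 0.46)]
beaker [(array([330., 224.]), 0.78)]
jar []
{'clock': 1.2, 'joints': array([ 1.2,  0.5, -0. ,  1.5,  0. ,  1.1, -0.1]), 'joint_velocities': array([ 0., -0., -0.,  0.,  0., -0.,  0.]), 'joint_torque': array([  0. , -57.1,   1. , -25.2,  -0.1,   0. ,   0. ]), 'position': array([ 185.1, -623.1,  238.7]), 'tcp_rot': array([-3.1, -0.5,  0. ]), 'ft_force': array([-0.1, -0.1,  0.5]), 'wrist_torque': array([-0.,  0.,  0.]), 'opening': 88.17398430243573}
```

View pics/s0.png

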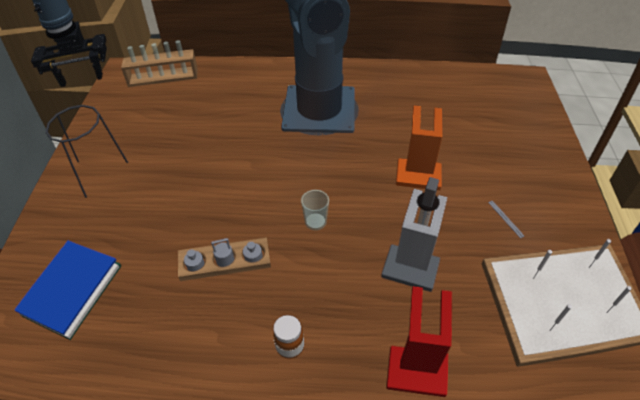

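View pics/t0.png

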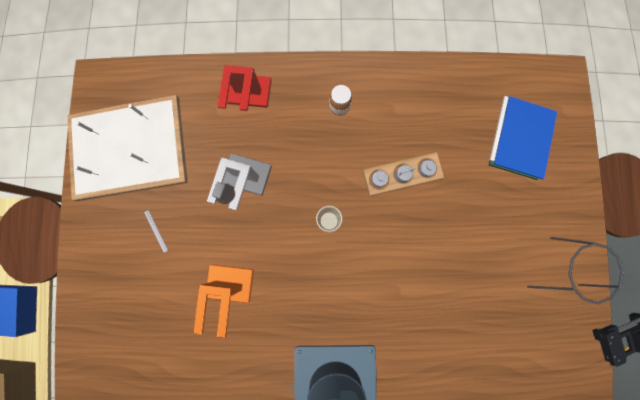

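```bash
python3 - <<'E'
from h import *
np.set_printoptions(precision=1,suppress=True)
a=eyes.read_camera("scene");b=eyes.read_camera("top")
import pickle;pickle.dump((a,b),open("p0.pkl","wb"))
A=cv2.resize(a["img"][165:295,375:455,::-1],None,fx=5,fy=4.6,interpolation=2)[:598]
A=cv2.resize(a["img"][170:290,375:455,::-1],(400,600),interpolation=2)
B=cv2.resize(b["img"][145:225,195:275,::-1],(400,400),interpolation=2)
c=np.zeros((600,800,3),np.uint8);c[:,:400]=A;c[:400,400:]=B;cv2.imwrite("pics/c1.png",c)
A=cv2.resize(a["img"][225:285,170:280,::-1],(770,420)[:2] if 0 else (550,300),interpolation=2)
B=cv2.resize(b["img"][145:205,350:460,::-1],(550,300),interpolation=2)
cv2.imwrite("pics/c2.png",np.vstack([A,B]))
E
```

```text
(no output)
```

View pics/c1.png

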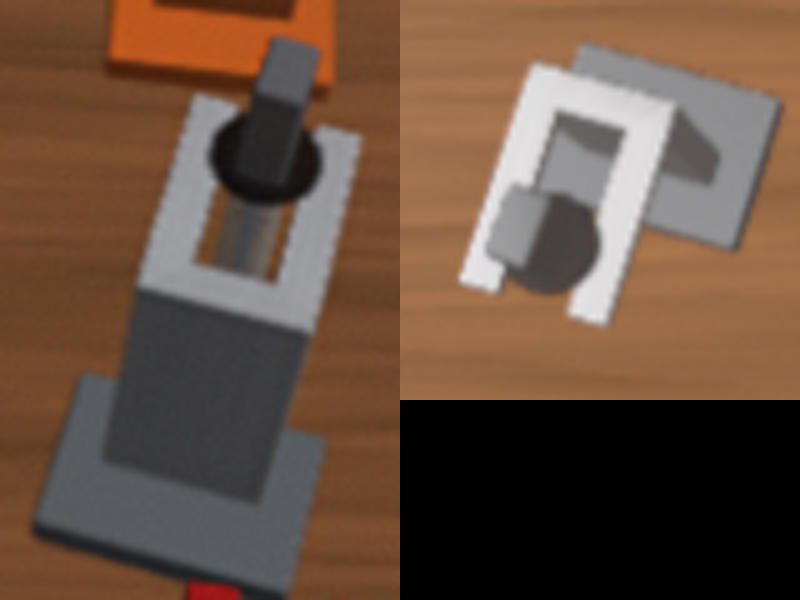

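View pics/c2.png

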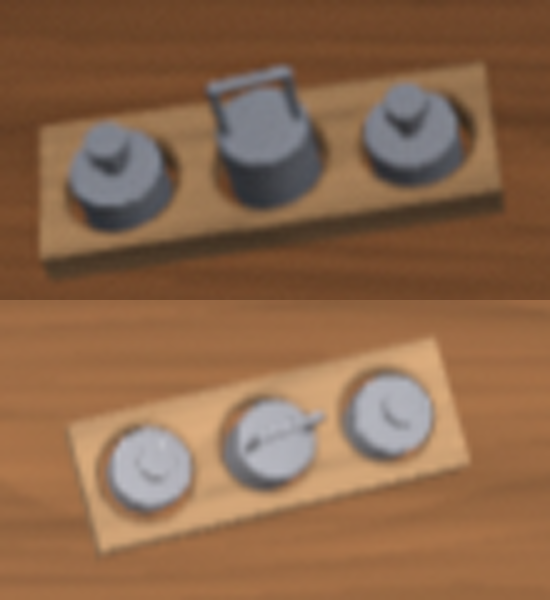

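```bash
cat > fit.py <<'E'
from h import *
from scipy.optimize import least_squares
def fit(obs,x0,z=True):
    # obs: list (p, model pts, px)
    def res(v):
        c,s=np.cos(v[2]),np.sin(v[2]);r=[]
        for p,M,u in obs:
            M=np.array(M,float);W=np.c_[v[0]+c*M[:,0]-s*M[:,1],v[1]+s*M[:,0]+c*M[:,1],M[:,2]]
            r.append((proj(p,W)-np.array(u)).ravel())
        return np.concatenate(r)
    r=least_squares(res,x0,x_scale=[10,10,.1]); return r.x,np.abs(r.fun).max(),np.round(r.fun,1)
E
python3 - <<'E'
from fit import *
import pickle
np.set_printoptions(precision=3,suppress=True)
a,b=pickle.load(open("p0.pkl","rb"))
Z=155
M=[[-34,38,Z],[-34,18,Z],[-34,-18,Z],[-34,-38,Z],[80,38,Z],[80,-38,Z],[60,18,Z],[60,-18,Z]]
ut=[[207,201],[214.6,203.6],[228.4,208],[236.4,210.2],[221.6,157.6],[251,165.6],[226,167],[240,171]]
us=[[447.4,197],[439,195],[422.4,191.4],[414,189],[438,236.6],[402.4,227.6],[430.6,226.6],[414,222.4]]
c=at_z(b,[228,192],155);x0=[c[0],c[1],0.];print(c)
for o in ([(b,M,ut)],[(a,M,us)],[(b,M,ut),(a,M,us)]): print(fit(o,x0))
# block: top corners z=20, crop2 scale 5
def t(l,ox,oy,dy=0): return [[ox+u/5,oy+(v-dy)/5] for u,v in l]
# world right in top = -y ; model corners (+-37,+-107)
Mb=[[37,107,20],[37,-107,20],[-37,107,20],[-37,-107,20]]
ut=t([(67,424),(436,338),(100,552),(469,462)],350,145,300)
us=t([(43,258),(502,193),(40,127),(487,64)],170,225)
Ms=[[37,-107,20],[37,107,20],[-37,-107,20],[-37,107,20]]
x0=list(at_z(b,[405,175],20)[:2])+[0]
for o in ([(b,Mb,ut)],[(a,Ms,us)],[(b,Mb,ut),(a,Ms,us)]): print(fit(o,x0))
# bail ends (scene/top)
T=t([(248,444),(322,418)],350,145,300);S=t([(292,72),(210,87)],170,225)
for i in range(2):print(tri(b,T[i],a,S[i]),at_z(b,T[i],79.5),at_z(a,S[i],79.5))
# knob/cyl tops z=45 centers in top: 
print(at_z(b,[350+268/5,145+141/5],45), at_z(a,[170+262/5,225+125/5],45))
# scale grip top face z=217
T=t([(115,183),(150,195),(130,265),(88,250)],195,145)
for u in T: print(at_z(b,u,217))
S=t([(277,37),(320,50),(302,102),(258,90)],375,170)
for u in S: print(at_z(a,u,217))
print(proj(b,[[0,0,0]]))
E
```

```text
[505.247 257.795 155.   ]
(array([504.31 , 263.14 ,  -0.293]), np.float64(0.5039232507431848), array([-0.2,  0.4, -0.1,  0.1,  0.1, -0.1, -0.1,  0. , -0.2, -0.5, -0.4,
       -0.1,  0.5,  0. ,  0.4,  0. ]))
(array([507.564, 264.311,  -0.286]), np.float64(0.44290428278998206), array([ 0. ,  0.2, -0.4, -0. ,  0.3, -0.3, -0. , -0.1,  0.2,  0. ,  0.1,
       -0.3, -0. ,  0.3, -0.1,  0.2]))
(array([505.792, 263.931,  -0.289]), np.float64(1.0187373565781286), array([-0.5, -0.1, -0.4, -0.4, -0.2, -0.7, -0.3, -0.6, -0.6, -1. , -0.8,
       -0.8,  0.1, -0.6, -0. , -0.6, -0.2, -0.4, -0.7, -0.6,  0.1, -0.9,
       -0.2, -0.7, -0.2, -0.6, -0.2, -1. , -0.4, -0.4, -0.4, -0.5]))
(array([ 572.113, -197.771,    0.227]), np.float64(0.37974009306026346), array([ 0.1, -0.1, -0.4, -0.1,  0.1, -0. ,  0.2,  0.3]))
(array([ 575.055, -196.096,    0.222]), np.float64(0.5735253757222836), array([-0.3,  0. ,  0. , -0.2,  0.6,  0.1, -0.3,  0.1]))
(array([ 573.523, -196.937,    0.224]), np.float64(0.8689188850070195), array([-0.2, -0.7, -0.6, -0.5, -0.3, -0.6, -0.1, -0.1, -0.5, -0.4, -0.2,
       -0.9,  0.3, -0.4, -0.6, -0.5]))
(array([ 561.921, -176.659,   73.053]), np.float64(3.1887832619327066)) [ 560.489 -173.75    79.5  ] [ 566.4   -176.487   79.5  ]
(array([ 574.632, -213.779,   76.919]), np.float64(0.801272142004286)) [ 574.163 -213.571   79.5  ] [ 576.469 -212.526   79.5  ]
[ 568.634 -191.658   45.   ] [ 572.571 -195.145   45.   ]
[520.269 266.083 217.   ]
[514.57  249.828 217.   ]
[482.641 258.186 217.   ]
[489.657 277.641 217.   ]
[485.931 262.36  217.   ]
[492.664 279.957 217.   ]
[522.463 269.165 217.   ]
[516.551 251.398 217.   ]
[[335.043 385.105]]
```

```bash
cat > mv.py <<'E'
from h import *
from scipy.spatial.transform import Rotation as Ro
def st():
    o=monitor.get_obs();R=Ro.from_rotvec(o["tcp_rot"]).as_matrix()
    return o,R,np.array(o["position"])
def info():
    o,R,p=st()
    print("t %.2f"%o["clock"],"pos",np.round(p,1),"z",np.round(R[:,2],4),"yaw y-axis deg %.2f"%np.degrees(np.arctan2(R[1,1],R[0,1])),"F",np.round(o["ft_force"],2),"T",np.round(o["wrist_torque"],2),"open %.1f"%o["opening"])
def to(tgt,yaw=None):
    """tool shift (mm) to world target tgt; yaw = wanted tool-y world azimuth deg"""
    o,R,p=st(); d=R.T@(np.array(tgt)-p)
    print("tool shift mm",np.round(d,1),"n>=",np.ceil(np.linalg.norm(d)/41.7))
    if yaw is not None:
        w=np.array([np.cos(np.radians(yaw)),np.sin(np.radians(yaw)),0]);l=R.T@w
        a=np.degrees(np.arctan2(-l[0],l[1]));
        print("turn deg",round(a,1),"or",round((a+360)%360-180,1))
E
python3 - <<'E'
from mv import *
info();print(st()[1])
to([520,-300,290],90-16.6)
to([620,0,290]);to([504,264,290])
print(monitor.get_obs()["joints"])
E
```

```text
t 1.30 pos [ 185.1 -623.1  238.7] z [-0.e+00 -1.e-04 -1.e+00] yaw y-axis deg -73.45 F [-0.33 -0.51 -0.22] T [ 0.    0.06 -0.  ] open 88.0
[[ 9.58591662e-01  2.84784169e-01 -4.60567206e-05]
 [ 2.84784164e-01 -9.58591661e-01 -8.42841962e-05]
 [-6.81523931e-05  6.76779031e-05 -9.99999995e-01]]
tool shift mm [ 413.1 -214.3  -51.3] n>= 12.0
turn deg -146.9 or 33.1
tool shift mm [ 594.3 -473.4  -51.3] n>= 19.0
tool shift mm [ 558.3 -759.5  -51.3] n>= 23.0
[ 1.21580978  0.53637358 -0.00437314  1.53788378  0.00263445  1.06727822
 -0.0712353 ]
```

Emit:
{"method": "arm_command", "body": {
  "targets": [
    {"turn":6.62,"tz":-0.01},
    {"turn":6.62,"tz":-0.01},
    {"turn":6.62,"tz":-0.01},
    {"turn":6.62,"tz":-0.01},
    {"turn":6.62,"tz":-0.01}
  ]
}}

```text
$.targets[0]: bad value
```

```bash
python3 - <<'E'
from mv import *
info()
to([520,-300,290],90-16.6)
o,R,p=st();print(R.T@np.array([100,300,0]),R.T@np.array([-116,264,0]))
E
```

```text
t 1.30 pos [ 185.1 -623.1  238.7] z [-0.e+00 -1.e-04 -1.e+00] yaw y-axis deg -73.45 F [-0.33 -0.51 -0.22] T [ 0.    0.06 -0.  ] open 88.0
tool shift mm [ 413.1 -214.3  -51.3] n>= 12.0
turn deg -146.9 or 33.1
[ 1.81294416e+02 -2.59099081e+02 -2.98909309e-02] [-3.60136134e+01 -2.86103162e+02 -1.69084482e-02]
```

Emit:
{"method": "arm_command", "body": {
  "targets": [
    {"tx":0,"ty":0,"tz":-0.01,"turn":6.62,"claw":1},
    {"tx":0,"ty":0,"tz":-0.01,"turn":6.62,"claw":1},
    {"tx":0,"ty":0,"tz":-0.01,"turn":6.62,"claw":1},
    {"tx":0,"ty":0,"tz":-0.01,"turn":6.62,"claw":1},
    {"tx":0,"ty":0,"tz":-0.01,"turn":6.62,"claw":1}
  ]
}}

```text
clock: 1.72
position: [184.4, -621.3, 287.5]
tcp_rot: [-3.098, 0.486, 0.003]
ft_force: [0.1, 0.0, 0.2]
opening: 87.6
```

```bash
python3 - <<'E'
from mv import *
info()
to([520,-300,300],90-16.6)
o,R,p=st();print(R.T@np.array([100,300,0]),R.T@np.array([-116,264,0]))
E
```

```text
t 1.72 pos [ 184.4 -621.3  287.5] z [-0.0012  0.006  -1.    ] yaw y-axis deg -107.84 F [0.1  0.05 0.18] T [-0.03 -0.03 -0.  ] open 87.6
tool shift mm [ 221.  -408.8  -10.9] n>= 12.0
turn deg 178.8 or -1.2
[   3.29342931 -316.20621088    1.66898842] [-191.29367275 -215.76788485    1.71774029]
```

Emit:
{"method": "arm_command", "body": {
  "targets": [
    {"tx":0.0184,"ty":-0.034,"tz":-0.001,"turn":0,"claw":1},
    {"tx":0.0184,"ty":-0.034,"tz":-0.001,"turn":0,"claw":1},
    {"tx":0.0184,"ty":-0.034,"tz":-0.001,"turn":0,"claw":1},
    {"tx":0.0184,"ty":-0.034,"tz":-0.001,"turn":0,"claw":1},
    {"tx":0.0184,"ty":-0.034,"tz":-0.001,"turn":0,"claw":1},
    {"tx":0.0184,"ty":-0.034,"tz":-0.001,"turn":0,"claw":1},
    {"tx":0.0184,"ty":-0.034,"tz":-0.001,"turn":0,"claw":1},
    {"tx":0.0184,"ty":-0.034,"tz":-0.001,"turn":0,"claw":1},
    {"tx":0.0184,"ty":-0.034,"tz":-0.001,"turn":0,"claw":1},
    {"tx":0.0184,"ty":-0.034,"tz":-0.001,"turn":0,"claw":1}
  ]
}}

```text
clock: 2.55
position: [469.1, -356.5, 300.7]
tcp_rot: [3.09, -0.53, -0.003]
ft_force: [1.8, -0.9, 0.5]
opening: 88.1
```

```bash
python3 - <<'E'
from mv import *
info()
to([580,-100,300],90-16.6)
to([504,264,300],90-16.6)
E
```

```text
t 2.55 pos [ 469.1 -356.5  300.7] z [-0.0031 -0.0062 -1.    ] yaw y-axis deg -109.47 F [ 1.85 -0.94  0.55] T [ 0.02 -0.03 -0.05] open 88.1
tool shift mm [  19.1 -278.8   -1.3] n>= 7.0
turn deg 177.1 or -2.9
tool shift mm [-173.9 -596.7   -3.3] n>= 15.0
turn deg 177.1 or -2.9
```

Emit:
{"method": "arm_command", "body": {
  "targets": [
    {"tx":0.0027,"ty":-0.0398,"tz":0,"turn":-0.4,"claw":1},
    {"tx":0.0027,"ty":-0.0398,"tz":0,"turn":-0.4,"claw":1},
    {"tx":0.0027,"ty":-0.0398,"tz":0,"turn":-0.4,"claw":1},
    {"tx":0.0027,"ty":-0.0398,"tz":0,"turn":-0.4,"claw":1},
    {"tx":0.0027,"ty":-0.0398,"tz":0,"turn":-0.4,"claw":1},
    {"tx":0.0027,"ty":-0.0398,"tz":0,"turn":-0.4,"claw":1},
    {"tx":0.0027,"ty":-0.0398,"tz":0,"turn":-0.4,"claw":1}
  ]
}}

```text
clock: 3.13
position: [580.7, -87.2, 300.0]
tcp_rot: [3.101, -0.452, 0.005]
ft_force: [1.1, -0.8, -0.4]
opening: 87.9
```

```bash
python3 - <<'E'
from mv import *
info()
to([504,264,300],90-16.6)
E
```

```text
t 3.13 pos [580.7 -87.2 300. ] z [ 0.002  -0.0086 -1.    ] yaw y-axis deg -106.60 F [ 1.07 -0.84 -0.37] T [ 0.02 -0.06 -0.03] open 87.9
tool shift mm [-173.8 -314.6   -3.2] n>= 9.0
turn deg 180.0 or -0.0
```

Emit:
{"method": "arm_command", "body": {
  "targets": [
    {"tx":-0.0193,"ty":-0.035,"tz":0,"turn":0,"claw":1},
    {"tx":-0.0193,"ty":-0.035,"tz":0,"turn":0,"claw":1},
    {"tx":-0.0193,"ty":-0.035,"tz":0,"turn":0,"claw":1},
    {"tx":-0.0193,"ty":-0.035,"tz":0,"turn":0,"claw":1},
    {"tx":-0.0193,"ty":-0.035,"tz":0,"turn":0,"claw":1},
    {"tx":-0.0193,"ty":-0.035,"tz":0,"turn":0,"claw":1},
    {"tx":-0.0193,"ty":-0.035,"tz":0,"turn":0,"claw":1},
    {"tx":-0.0193,"ty":-0.035,"tz":0,"turn":0,"claw":1}
  ]
}}

```text
clock: 3.8
position: [512.2, 239.0, 298.2]
tcp_rot: [3.102, -0.453, 0.014]
ft_force: [0.5, -0.5, 0.5]
opening: 88.4
```

```bash
python3 - <<'E'
from mv import *
info()
to([504,264,260],90-16.6)
E
```

```text
t 3.80 pos [512.2 239.  298.2] z [ 0.008  -0.0076 -0.9999] yaw y-axis deg -106.60 F [ 0.46 -0.51  0.49] T [ 0.03 -0.01 -0.04] open 88.4
tool shift mm [-15.3 -21.8  37.9] n>= 2.0
turn deg -180.0 or 0.0
```

Emit:
{"method": "arm_command", "body": {
  "targets": [
    {"tx":-0.007,"ty":-0.01,"tz":0.012,"turn":0,"claw":1},
    {"tx":-0.005,"ty":-0.008,"tz":0.012,"turn":0,"claw":1},
    {"tx":0,"ty":0,"tz":0,"turn":0,"claw":1}
  ]
}}

```text
clock: 4.05
position: [500.9, 273.5, 274.7]
tcp_rot: [-3.111, 0.428, -0.014]
ft_force: [-1.3, 0.1, 0.1]
opening: 88.1
```

```bash
python3 - <<'E'
from mv import *
info()
to([504,264,172],90-16.6)
a=eyes.read_camera("scene");b=eyes.read_camera("top")
A=cv2.resize(a["img"][90:290,340:500,::-1],(480,600),interpolation=2)
B=cv2.resize(b["img"][145:225,195:275,::-1],(320,320),interpolation=2)
c=np.zeros((600,800,3),np.uint8);c[:,:480]=A;c[:320,480:]=B;cv2.imwrite("pics/g1.png",c)
E
```

```text
t 4.05 pos [500.9 273.5 274.7] z [ 8.8e-03  1.0e-04 -1.0e+00] yaw y-axis deg -105.66 F [-1.27  0.08  0.14] T [0.02 0.07 0.  ] open 88.1
tool shift mm [  4.6   8.6 102.7] n>= 3.0
turn deg -179.1 or 0.9
```

View pics/g1.png

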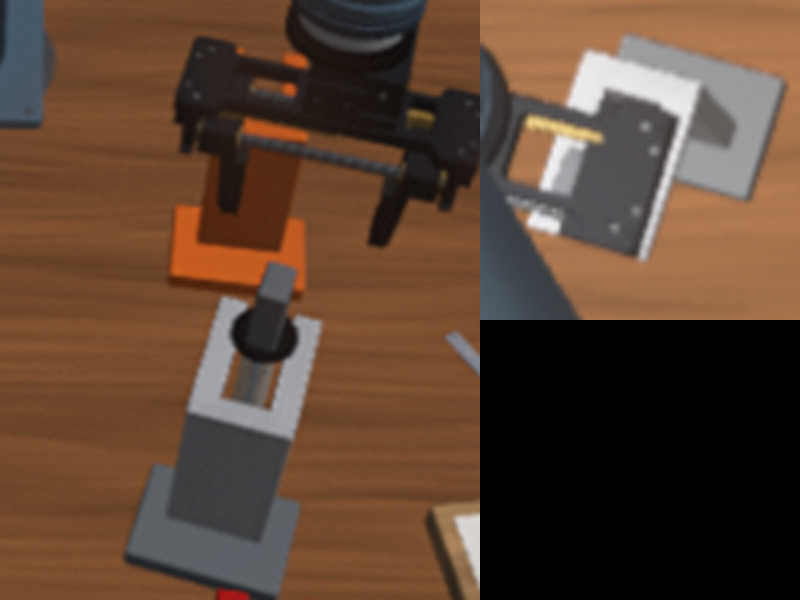

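Emit:
{"method": "arm_command", "body": {
  "targets": [
    {"tx":0.002,"ty":0.004,"tz":0.015,"turn":0.4,"claw":1},
    {"tx":0.002,"ty":0.004,"tz":0.015,"turn":0.4,"claw":1},
    {"tx":0,"ty":0,"tz":0.012,"turn":0,"claw":1},
    {"tx":0,"ty":0,"tz":0.006,"turn":0,"claw":1},
    {"tx":0,"ty":0,"tz":0,"turn":0,"claw":1}
  ]
}}

```text
clock: 4.57
position: [511.2, 254.8, 230.7]
tcp_rot: [-3.105, 0.473, -0.03]
ft_force: [0.3, 0.1, 0.5]
opening: 88.2
```

```bash
python3 - <<'E'
from mv import *
info()
to([504,264,172],90-16.6)
E
```

```text
t 4.57 pos [511.2 254.8 230.7] z [ 0.0188 -0.0018 -0.9998] yaw y-axis deg -107.33 F [0.32 0.15 0.52] T [0.03 0.   0.02] open 88.2
tool shift mm [-10.7  -6.4  58.6] n>= 2.0
turn deg 179.3 or -0.7
```

Emit:
{"method": "arm_command", "body": {
  "targets": [
    {"tx":0,"ty":0,"tz":0,"turn":0,"claw":1},
    {"tx":0,"ty":0,"tz":0,"turn":0,"claw":1},
    {"tx":0,"ty":0,"tz":0,"turn":0,"claw":1}
  ]
}}

```text
clock: 4.82
position: [512.5, 254.0, 232.1]
tcp_rot: [-3.104, 0.476, -0.032]
ft_force: [-0.3, -0.4, 0.3]
opening: 87.9
```

```bash
python3 - <<'E'
from mv import *
info()
to([504,264,172],90-16.6)
print(monitor.get_obs()["joint_velocities"])
E
```

```text
t 4.82 pos [512.5 254.  232.1] z [ 0.0203 -0.0015 -0.9998] yaw y-axis deg -107.43 F [-0.31 -0.42  0.3 ] T [0.02 0.04 0.06] open 87.9
tool shift mm [-12.3  -6.7  59.9] n>= 2.0
turn deg 179.2 or -0.8
[-4.47809817e-05 -5.80727298e-03  9.26179884e-04 -8.61255649e-03
 -7.22734720e-04  6.45266786e-03  2.85914216e-03]
```

Emit:
{"method": "arm_command", "body": {
  "targets": [
    {"tx":-0.003,"ty":-0.002,"tz":0.004,"turn":-0.2,"claw":1},
    {"tx":-0.003,"ty":-0.002,"tz":0.004,"turn":-0.2,"claw":1},
    {"tx":-0.003,"ty":-0.002,"tz":0.004,"turn":-0.2,"claw":1},
    {"tx":-0.003,"ty":-0.001,"tz":0.004,"turn":-0.2,"claw":1},
    {"tx":0,"ty":0,"tz":0.004,"turn":0,"claw":1},
    {"tx":0,"ty":0,"tz":0.004,"turn":0,"claw":1}
  ]
}}

```text
clock: 5.32
position: [503.1, 267.2, 207.9]
tcp_rot: [-3.105, 0.448, -0.036]
ft_force: [0.5, 0.3, -0.6]
opening: 88.5
```

```bash
python3 - <<'E'
from mv import *
info()
to([504,264,172],90-16.6)
E
```

```text
t 5.32 pos [503.1 267.2 207.9] z [ 0.0235  0.001  -0.9997] yaw y-axis deg -106.43 F [ 0.45  0.32 -0.64] T [0.09 0.03 0.01] open 88.5
tool shift mm [ 0.9  3.1 35.9] n>= 1.0
turn deg -179.8 or 0.2
```

Emit:
{"method": "arm_command", "body": {
  "targets": [
    {"tx":0.0003,"ty":0.001,"tz":0.006,"turn":0,"claw":1},
    {"tx":0.0003,"ty":0.001,"tz":0.006,"turn":0,"claw":1},
    {"tx":0,"ty":0,"tz":0.006,"turn":0,"claw":1},
    {"tx":0,"ty":0,"tz":0.006,"turn":0,"claw":1},
    {"tx":0,"ty":0,"tz":0.005,"turn":0,"claw":1},
    {"tx":0,"ty":0,"tz":0.002,"turn":0,"claw":1},
    {"tx":0,"ty":0,"tz":0.0,"turn":0,"claw":1}
  ]
}}

```text
clock: 5.9
position: [503.2, 263.8, 171.5]
tcp_rot: [-3.107, 0.449, -0.033]
ft_force: [0.0, 0.3, 0.8]
opening: 88.1
```

```bash
python3 - <<'E'
from mv import *
info()
to([504,264,171],90-16.6)
a=eyes.read_camera("scene");b=eyes.read_camera("top")
A=cv2.resize(a["img"][90:290,340:500,::-1],(480,600),interpolation=2)
B=cv2.resize(b["img"][145:225,195:275,::-1],(320,320),interpolation=2)
c=np.zeros((600,800,3),np.uint8);c[:,:480]=A;c[:320,480:]=B;cv2.imwrite("pics/g2.png",c)
E
```

```text
t 5.90 pos [503.2 263.8 171.5] z [ 2.090e-02 -8.000e-04 -9.998e-01] yaw y-axis deg -106.46 F [0.03 0.26 0.8 ] T [ 0.02  0.03 -0.01] open 88.1
tool shift mm [ 0.7 -0.4  0.5] n>= 1.0
turn deg -179.9 or 0.1
```

View pics/g2.png

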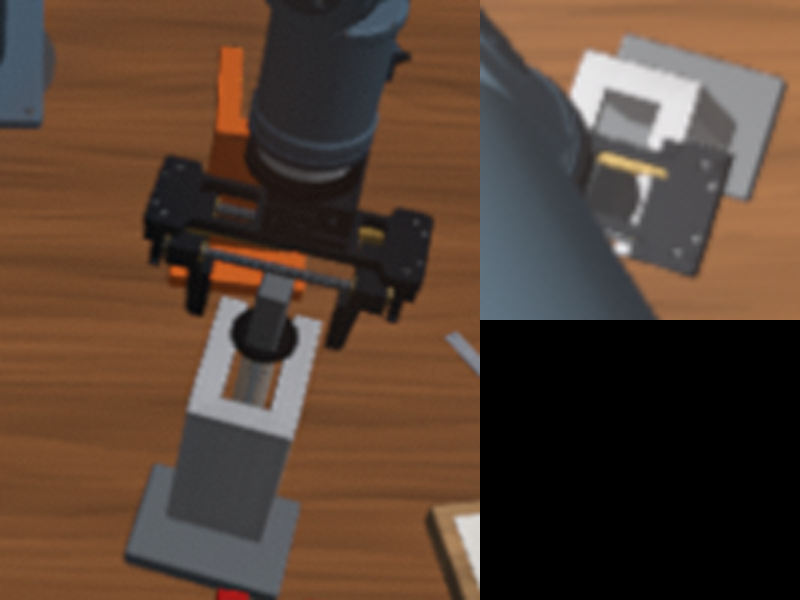

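Emit:
{"method": "arm_command", "body": {
  "targets": [
    {"tx":0,"ty":0,"tz":0,"turn":0,"claw":0.4},
    {"tx":0,"ty":0,"tz":0,"turn":0,"claw":0.3},
    {"tx":0,"ty":0,"tz":0,"turn":0,"claw":0.2},
    {"tx":0,"ty":0,"tz":0,"turn":0,"claw":0},
    {"tx":0,"ty":0,"tz":0,"turn":0,"claw":0},
    {"tx":0,"ty":0,"tz":0,"turn":0,"claw":0},
    {"tx":0,"ty":0,"tz":0,"turn":0,"claw":0},
    {"tx":0,"ty":0,"tz":0,"turn":0,"claw":0}
  ],
  "force": 40
}}

```text
clock: 6.67
position: [504.4, 264.7, 173.8]
tcp_rot: [-3.104, 0.449, -0.038]
ft_force: [-0.9, 0.5, 0.4]
opening: 36.7
```

```bash
python3 - <<'E'
from mv import *
info()
E
```

```text
t 6.67 pos [504.4 264.7 173.8] z [ 0.0244  0.0012 -0.9997] yaw y-axis deg -106.46 F [-0.91  0.52  0.35] T [0.04 0.06 0.01] open 36.7
```

Emit:
{"method": "arm_command", "body": {
  "targets": [
    {"tx":0,"ty":0,"tz":0.0005,"turn":0,"claw":0},
    {"tx":0,"ty":0,"tz":0.0005,"turn":0,"claw":0},
    {"tx":0,"ty":0,"tz":0.0005,"turn":0,"claw":0}
  ]
}}

```text
clock: 6.92
position: [504.5, 264.9, 172.8]
tcp_rot: [-3.104, 0.449, -0.038]
ft_force: [-3.8, -1.6, 9.6]
opening: 21.9
```

```bash
python3 - <<'E'
from mv import *
info()
E
```

```text
t 6.92 pos [504.5 264.9 172.8] z [ 0.0246  0.0013 -0.9997] yaw y-axis deg -106.46 F [-3.76 -1.62  9.56] T [-0.43  0.68 -0.09] open 21.9
```

Emit:
{"method": "arm_command", "body": {
  "targets": [
    {"tx":0,"ty":0,"tz":-0.003,"turn":0,"claw":0},
    {"tx":0,"ty":0,"tz":-0.004,"turn":0,"claw":0},
    {"tx":0,"ty":0,"tz":-0.003,"turn":0,"claw":0}
  ]
}}

```text
clock: 7.17
position: [503.4, 264.4, 182.3]
tcp_rot: [-3.106, 0.449, -0.035]
ft_force: [-0.0, 0.3, -1.8]
opening: 21.7
```

```bash
python3 - <<'E'
from mv import *
info()
o,R,p=st();print(R.T@np.array([-.958*80,.286*80,0]))
E
```

```text
t 7.17 pos [503.4 264.4 182.3] z [ 0.0224 -0.     -0.9997] yaw y-axis deg -106.45 F [-0.03  0.34 -1.82] T [ 0.02 -0.    0.02] open 21.7
[-79.96358374  -0.2386894   -1.71822688]
```

Held (−1.8 N weight). Draw out along tool −x.

Emit:
{"method": "arm_command", "body": {
  "targets": [
    {"tx":-0.006,"ty":0,"tz":0,"turn":0,"claw":0},
    {"tx":-0.009,"ty":0,"tz":0,"turn":0,"claw":0},
    {"tx":-0.009,"ty":0,"tz":0,"turn":0,"claw":0},
    {"tx":-0.009,"ty":0,"tz":0,"turn":0,"claw":0},
    {"tx":-0.009,"ty":0,"tz":0,"turn":0,"claw":0}
  ]
}}

```text
clock: 7.58
position: [460.6, 276.6, 181.6]
tcp_rot: [-3.105, 0.452, -0.036]
ft_force: [0.8, 0.1, -1.2]
opening: 21.8
```

```bash
python3 - <<'E'
from mv import *
info()
E
```

```text
t 7.58 pos [460.6 276.6 181.6] z [ 2.320e-02  1.000e-04 -9.997e-01] yaw y-axis deg -106.58 F [ 0.76  0.09 -1.24] T [ 0.08  0.05 -0.01] open 21.8
```

Emit:
{"method": "arm_command", "body": {
  "targets": [
    {"tx":-0.009,"ty":0,"tz":0,"turn":0,"claw":0},
    {"tx":-0.009,"ty":0,"tz":0,"turn":0,"claw":0},
    {"tx":-0.009,"ty":0,"tz":0,"turn":0,"claw":0},
    {"tx":-0.009,"ty":0,"tz":0,"turn":0,"claw":0},
    {"tx":-0.002,"ty":0,"tz":-0.006,"turn":0,"claw":0},
    {"tx":0,"ty":0,"tz":-0.012,"turn":0,"claw":0},
    {"tx":0,"ty":0,"tz":-0.018,"turn":0,"claw":0},
    {"tx":0,"ty":0,"tz":-0.018,"turn":0,"claw":0},
    {"tx":0,"ty":0,"tz":-0.018,"turn":0,"claw":0},
    {"tx":0,"ty":0,"tz":-0.01,"turn":0,"claw":0}
  ]
}}

```text
clock: 8.42
position: [411.5, 289.4, 265.1]
tcp_rot: [3.109, -0.442, 0.027]
ft_force: [-0.8, 0.5, -2.4]
opening: 22.0
```

```bash
python3 - <<'E'
from mv import *
info()
a=eyes.read_camera("scene");b=eyes.read_camera("top")
save(a,"s3.png",None,1.25)
E
```

```text
t 8.42 pos [411.5 289.4 265.1] z [ 0.0171 -0.0035 -0.9998] yaw y-axis deg -106.19 F [-0.79  0.5  -2.38] T [0.06 0.02 0.01] open 22.0
```

View pics/s3.png

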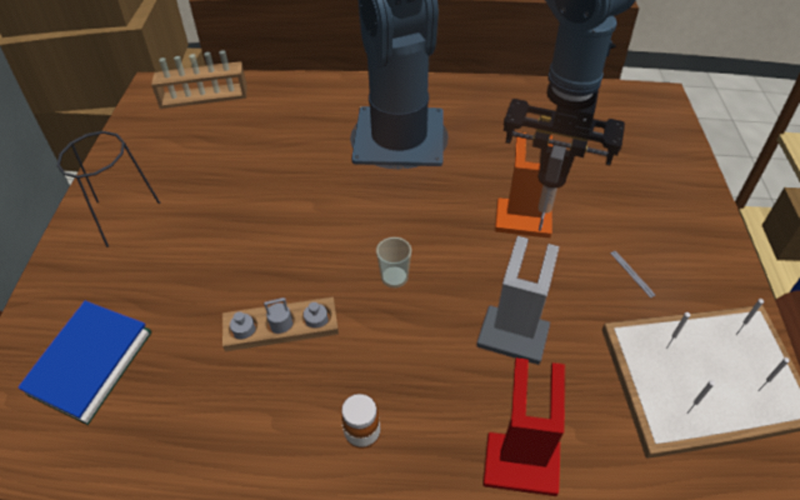

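Emit:
{"method": "arm_command", "body": {
  "targets": [
    {"tx":0,"ty":0,"tz":-0.004,"turn":-4,"claw":0},
    {"tx":0,"ty":0,"tz":-0.004,"turn":-5.5,"claw":0},
    {"tx":0,"ty":0,"tz":-0.004,"turn":-5.5,"claw":0},
    {"tx":0,"ty":0,"tz":-0.004,"turn":-5.5,"claw":0},
    {"tx":0,"ty":0,"tz":-0.004,"turn":-5.5,"claw":0},
    {"tx":0,"ty":0,"tz":-0.004,"turn":-4,"claw":0}
  ]
}}

```text
clock: 9.02
position: [409.3, 287.1, 283.4]
tcp_rot: [3.105, 0.409, 0.016]
ft_force: [-0.1, -1.0, -0.5]
opening: 22.0
```

```bash
python3 - <<'E'
from mv import *
info()
to([470,50,295],-74);to([603,-184,295],-74)
E
```

```text
t 9.02 pos [409.3 287.1 283.4] z [ 0.0117 -0.0084 -0.9999] yaw y-axis deg -74.98 F [-0.1  -1.03 -0.48] T [0.05 0.01 0.01] open 22.0
tool shift mm [ -2.8 244.9  -8.9] n>= 6.0
turn deg -1.0 or 179.0
tool shift mm [ 65.  505.3  -5.4] n>= 13.0
turn deg -1.0 or 179.0
```

Emit:
{"method": "arm_command", "body": {
  "targets": [
    {"tx":0,"ty":0.015,"tz":-0.001,"turn":0,"claw":0},
    {"tx":0,"ty":0.025,"tz":-0.001,"turn":0,"claw":0},
    {"tx":0,"ty":0.03,"tz":-0.001,"turn":0,"claw":0},
    {"tx":0,"ty":0.03,"tz":-0.001,"turn":0,"claw":0},
    {"tx":0,"ty":0.03,"tz":-0.001,"turn":0,"claw":0},
    {"tx":0,"ty":0.03,"tz":0,"turn":0,"claw":0},
    {"tx":0,"ty":0.03,"tz":0,"turn":0,"claw":0},
    {"tx":0.004,"ty":0.03,"tz":0,"turn":0,"claw":0}
  ]
}}

```text
clock: 9.68
position: [468.1, 73.4, 282.5]
tcp_rot: [3.103, 0.439, -0.001]
ft_force: [0.7, 0.9, -1.6]
opening: 21.8
```

```bash
python3 - <<'E'
from mv import *
info()
to([603,-184,295],-74)
E
```

```text
t 9.68 pos [468.1  73.4 282.5] z [ 7.e-04 -8.e-03 -1.e+00] yaw y-axis deg -73.90 F [ 0.74  0.88 -1.56] T [ 0.04 -0.04  0.03] open 21.8
tool shift mm [ 58.3 284.8 -10.3] n>= 7.0
turn deg 0.1 or -179.9
```

Emit:
{"method": "arm_command", "body": {
  "targets": [
    {"tx":0.006,"ty":0.03,"tz":-0.002,"turn":0,"claw":0},
    {"tx":0.006,"ty":0.03,"tz":-0.002,"turn":0,"claw":0},
    {"tx":0.006,"ty":0.03,"tz":-0.002,"turn":0,"claw":0},
    {"tx":0.006,"ty":0.03,"tz":-0.001,"turn":0,"claw":0},
    {"tx":0.006,"ty":0.03,"tz":0,"turn":0,"claw":0},
    {"tx":0.006,"ty":0.03,"tz":0,"turn":0,"claw":0},
    {"tx":0.006,"ty":0.025,"tz":0,"turn":0,"claw":0},
    {"tx":0.006,"ty":0.02,"tz":0,"turn":0,"claw":0},
    {"tx":0.004,"ty":0.012,"tz":0,"turn":0,"claw":0}
  ]
}}

```text
clock: 10.43
position: [582.1, -158.8, 279.5]
tcp_rot: [3.102, 0.426, -0.025]
ft_force: [0.4, -0.1, -2.1]
opening: 22.4
```

```bash
python3 - <<'E'
from mv import *
info()
to([603,-184,260],-74)
E
```

```text
t 10.43 pos [ 582.1 -158.8  279.5] z [-0.0145 -0.0125 -0.9998] yaw y-axis deg -74.36 F [ 0.44 -0.14 -2.14] T [0.02 0.04 0.03] open 22.4
tool shift mm [13.7 29.8 19.5] n>= 1.0
turn deg -0.4 or 179.6
```

Emit:
{"method": "arm_command", "body": {
  "targets": [
    {"tx":0.005,"ty":0.01,"tz":0,"turn":0,"claw":0},
    {"tx":0.005,"ty":0.01,"tz":0.003,"turn":0,"claw":0},
    {"tx":0.003,"ty":0.007,"tz":0.005,"turn":0,"claw":0},
    {"tx":0,"ty":0.002,"tz":0.005,"turn":0,"claw":0},
    {"tx":0,"ty":0,"tz":0.004,"turn":0,"claw":0},
    {"tx":0,"ty":0,"tz":0.001,"turn":0,"claw":0}
  ]
}}

```text
clock: 10.93
position: [601.1, -188.4, 252.6]
tcp_rot: [3.104, 0.418, -0.039]
ft_force: [-1.2, 0.4, -1.8]
opening: 22.1
```

```bash
cat >> mv.py <<'E'
Rg=Ro.from_rotvec([-3.104,.449,-.038]).as_matrix()
from scipy.spatial.transform import Rotation
# scale frame at grasp: yaw ~ -0.289, upright ; position rel. to TCP (grip point ~16 above)
Rs0=Ro.from_euler("z",-0.289).as_matrix()
Rts=Rg.T@Rs0; pts=Rg.T@np.array([0,0,16.2])
def scale_pose():
    o,R,p=st(); Rs=R@Rts; g=p+R@pts; seat=g-Rs[:,2]*158.5
    return Rs,g,seat
def sinfo():
    Rs,g,s=scale_pose();print("scale up",np.round(Rs[:,2],4),"yaw %.3f"%np.arctan2(Rs[1,0],Rs[0,0]),"grip",np.round(g,1),"seat",np.round(s,1))
E
python3 - <<'E'
from mv import *
info();sinfo()
a=eyes.read_camera("scene");b=eyes.read_camera("top")
import pickle;pickle.dump((a,b),open("p4.pkl","wb"))
Rs,g,s=scale_pose()
for n,p in(("s",a),("t",b)):
    print(n,"pred grip,seat",proj(p,[g,s]).round(1).tolist())
    for q in["scale_grip","hook_seat","bail_mid"]:
        print(q,[(np.round(r["xy"],1),round(r["score"],2)) for r in finder.spot_point(q,p)[:3]])
A=cv2.resize(a["img"][130:290,170:310,::-1],None,fx=3.7,fy=3.7,interpolation=2);cv2.imwrite("pics/h1.png",A)
save(b,"h1t.png",(350,110,470,210),6)
E
```

```text
t 10.93 pos [ 601.1 -188.4  252.6] z [-0.0236 -0.0125 -0.9996] yaw y-axis deg -74.64 F [-1.18  0.39 -1.75] T [ 0.02 -0.02  0.01] open 22.1
scale up [0.0438 0.0269 0.9987] yaw 0.266 grip [ 601.8 -187.9  268.8] seat [ 594.9 -192.2  110.5]
s pred grip,seat [[204.1, 196.0], [216.9, 241.3]]
scale_grip [(array([204.3, 195.4]), 0.94)]
hook_seat [(array([218.3, 238.2]), 0.49), (array([195.1, 264.4]), 0.43)]
bail_mid [(array([220.4, 239.6]), 0.6)]
t pred grip,seat [[422.0, 138.4], [408.5, 158.1]]
scale_grip [(array([421. , 142.3]), 0.71)]
hook_seat []
bail_mid [(array([411.5, 169.5]), 0.55)]
```

View pics/h1.png

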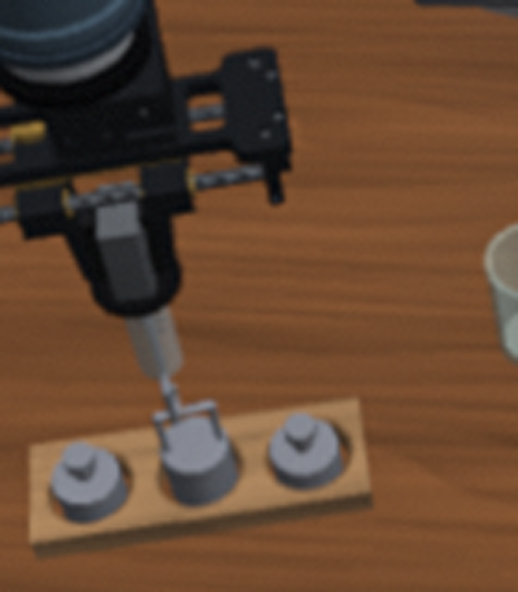

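View pics/h1t.png

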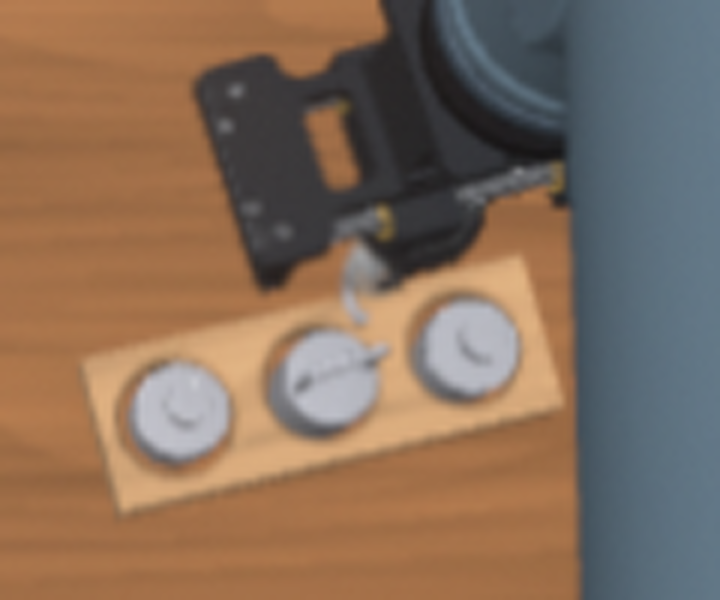

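```bash
cat > ov.py <<'E'
from mv import *
def hookpts(Rs,s):
    L=[[0,0,60],[0,0,40],[10,0,30],[10,0,0]]+[[10*np.cos(t),0,5-10*np.sin(t)-0*0] for t in []]
    L+=[[10*np.cos(t),0,(-5)*np.sin(t)] for t in np.linspace(0,np.pi,9)]+[[-10,0,11]]
    return np.array([s+Rs@np.array(l,float) for l in L])
def bailpts(c,yaw):
    R=Ro.from_euler("z",yaw).as_matrix();c=np.array([c[0],c[1],0.])
    return np.array([c+R@np.array(l,float) for l in [[0,-17,45],[0,-17,79.5],[0,17,79.5],[0,17,45]]])
def overlay(p,name,crop,k,lines):
    x0,y0,x1,y1=crop
    im=cv2.resize(p["img"][y0:y1,x0:x1,::-1],None,fx=k,fy=k,interpolation=2)
    im2=im.copy()
    for W,col in lines:
        u=((proj(p,W)+.5-[x0,y0])*k).astype(np.int32)
        cv2.polylines(im2,[u.reshape(-1,1,2)],False,col,1,cv2.LINE_AA)
    cv2.imwrite("pics/"+name,np.hstack([im,im2]))
E
python3 - <<'E'
from ov import *
import pickle
a,b=pickle.load(open("p4.pkl","rb"))
Rs,g,s=scale_pose()
L=[(hookpts(Rs,s),(0,0,255)),(bailpts([569.4,-194.1],.28),(0,255,0))]
overlay(a,"o1s.png",(190,215,245,275),7,L)
overlay(b,"o1t.png",(390,145,430,190),9,L)
E
```

```text
(no output)
```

View pics/o1s.png

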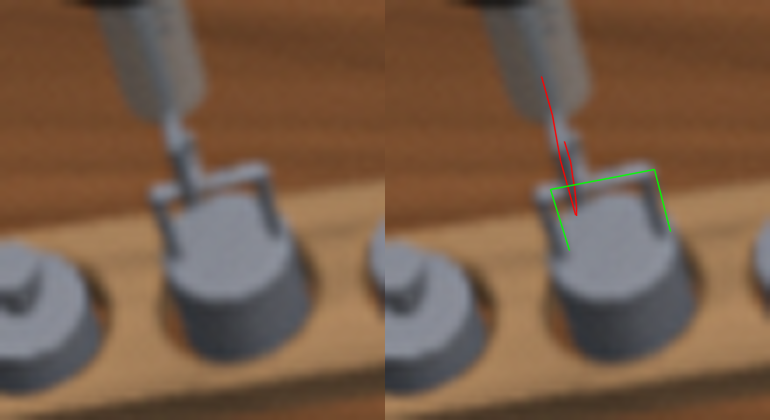

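View pics/o1t.png

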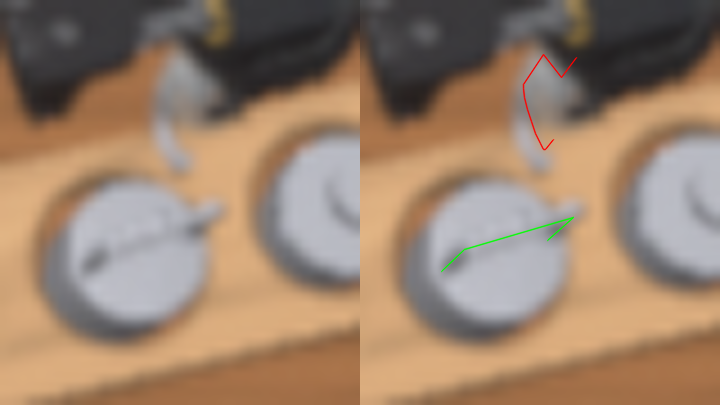

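```bash
cat >> mv.py <<'E'
OFF=np.array([-4.5,1.5,0.]); BAIL=np.array([569.4,-194.1,79.5]); LY=0.28
def rel():
    Rs,g,s=scale_pose(); d=s+OFF-BAIL
    c,k=np.cos(LY),np.sin(LY)
    print("seat rel bail in load frame (x,y,z):",np.round([c*d[0]+k*d[1],-k*d[0]+c*d[1],d[2]],1))
def goto_rel(x,y,z):
    o,R,p=st();Rs,g,s=scale_pose();d=s+OFF-BAIL
    c,k=np.cos(LY),np.sin(LY)
    w=np.array([c*x-k*y,k*x+c*y,z])-d
    print("tool shift mm to rel",(x,y,z),np.round(R.T@w,1))
E
python3 - <<'E'
from mv import *
info();rel();goto_rel(33,0,31);goto_rel(33,0,-21)
E
```

```text
t 11.33 pos [ 602.2 -188.8  254.8] z [-0.0204 -0.0135 -0.9997] yaw y-axis deg -74.65 F [ 0.52 -0.23 -1.19] T [ 0.06 -0.05 -0.  ] open 22.0
seat rel bail in load frame (x,y,z): [22.4 -3.5 33.1]
tool shift mm to rel (33, 0, 31) [10.6 -3.6  1.9]
tool shift mm to rel (33, 0, -21) [11.8 -4.  53.8]
```

Emit:
{"method": "arm_command", "body": {
  "targets": [
    {"tx":0.003,"ty":-0.001,"tz":0,"turn":0,"claw":0},
    {"tx":0.004,"ty":-0.002,"tz":0.001,"turn":0,"claw":0},
    {"tx":0.003,"ty":-0.001,"tz":0.004,"turn":0,"claw":0},
    {"tx":0,"ty":0,"tz":0.004,"turn":0,"claw":0},
    {"tx":0,"ty":0,"tz":0.004,"turn":0,"claw":0},
    {"tx":0,"ty":0,"tz":0.004,"turn":0,"claw":0}
  ]
}}

```text
clock: 11.83
position: [612.4, -181.2, 237.5]
tcp_rot: [3.102, 0.419, -0.03]
ft_force: [0.6, -0.4, -1.4]
opening: 21.8
```

```bash
python3 - <<'E'
from mv import *
info();sinfo();rel();goto_rel(33,0,-21)
E
```

```text
t 11.83 pos [ 612.4 -181.2  237.5] z [-0.0173 -0.0138 -0.9998] yaw y-axis deg -74.60 F [ 0.56 -0.42 -1.43] T [-0.01  0.01  0.04] open 21.8
scale up [0.0375 0.0281 0.9989] yaw 0.267 grip [ 613.  -180.7  253.7] seat [ 607.1 -185.2   95.4]
seat rel bail in load frame (x,y,z): [34.8  0.8 15.9]
tool shift mm to rel (33, 0, -21) [-1.   0.5 36.9]
```

Emit:
{"method": "arm_command", "body": {
  "targets": [
    {"tx":0,"ty":0,"tz":0.004,"turn":0,"claw":0},
    {"tx":0,"ty":0,"tz":0.004,"turn":0,"claw":0},
    {"tx":0,"ty":0,"tz":0.004,"turn":0,"claw":0},
    {"tx":0,"ty":0,"tz":0.004,"turn":0,"claw":0},
    {"tx":0,"ty":0,"tz":0.004,"turn":0,"claw":0},
    {"tx":0,"ty":0,"tz":0.004,"turn":0,"claw":0},
    {"tx":0,"ty":0,"tz":0.003,"turn":0,"claw":0},
    {"tx":0,"ty":0,"tz":0.001,"turn":0,"claw":0}
  ]
}}

```text
clock: 12.5
position: [610.5, -182.0, 204.5]
tcp_rot: [3.103, 0.418, -0.035]
ft_force: [0.7, 0.9, -0.4]
opening: 22.1
```

```bash
python3 - <<'E'
from ov import *
info();sinfo();rel();goto_rel(33,0,-21)
a=eyes.read_camera("scene");b=eyes.read_camera("top")
Rs,g,s=scale_pose()
L=[(hookpts(Rs,s+OFF),(0,0,255)),(bailpts(BAIL,LY),(0,255,0))]
overlay(a,"o2s.png",(190,215,245,275),7,L)
overlay(b,"o2t.png",(390,145,430,190),9,L)
E
```

```text
t 12.50 pos [ 610.5 -182.   204.5] z [-0.0207 -0.0134 -0.9997] yaw y-axis deg -74.64 F [ 0.69  0.92 -0.37] T [ 0.04 -0.04 -0.01] open 22.1
scale up [0.0408 0.0277 0.9988] yaw 0.266 grip [ 611.1 -181.6  220.7] seat [ 604.6 -185.9   62.3]
seat rel bail in load frame (x,y,z): [ 32.2   0.8 -17.2]
tool shift mm to rel (33, 0, -21) [0.9 0.7 3.8]
```

View pics/o2s.png

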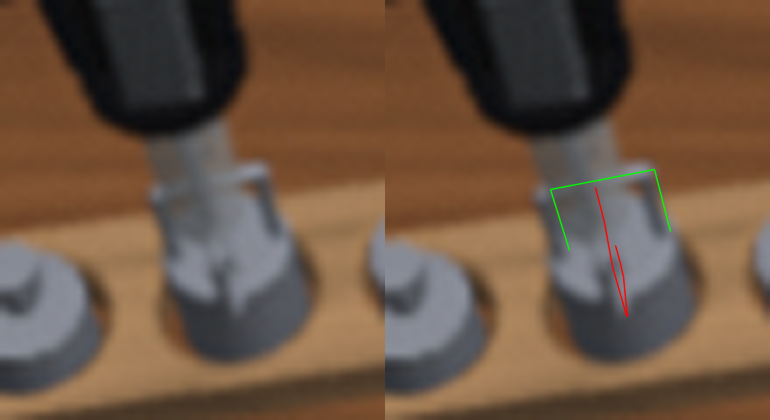

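View pics/o2t.png

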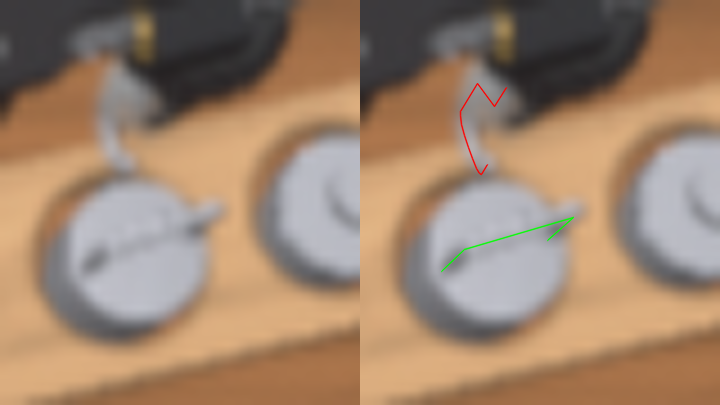

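Emit:
{"method": "arm_command", "body": {
  "targets": [
    {"tx":0,"ty":0,"tz":0.003,"turn":0,"claw":0},
    {"tx":-0.002,"ty":0,"tz":0.002,"turn":0,"claw":0},
    {"tx":-0.003,"ty":0,"tz":0,"turn":0,"claw":0},
    {"tx":-0.003,"ty":0,"tz":0,"turn":0,"claw":0},
    {"tx":-0.003,"ty":0,"tz":0,"turn":0,"claw":0}
  ]
}}

```text
clock: 13.02
position: [599.9, -185.0, 200.3]
tcp_rot: [3.102, 0.419, -0.032]
ft_force: [-0.1, 0.4, -0.7]
opening: 22.1
```

```bash
python3 - <<'E'
from ov import *
info();rel();goto_rel(0,0,-21)
E
```

```text
t 13.02 pos [ 599.9 -185.   200.3] z [-0.0187 -0.0136 -0.9997] yaw y-axis deg -74.60 F [-0.15  0.43 -0.66] T [-0.03 -0.04 -0.01] open 22.1
seat rel bail in load frame (x,y,z): [ 21.6   0.7 -21.3]
tool shift mm to rel (0, 0, -21) [-21.5   1.    0.1]
```

Emit:
{"method": "arm_command", "body": {
  "targets": [
    {"tx":-0.003,"ty":0,"tz":0,"turn":0,"claw":0},
    {"tx":-0.003,"ty":0,"tz":0,"turn":0,"claw":0},
    {"tx":-0.003,"ty":0,"tz":0,"turn":0,"claw":0},
    {"tx":-0.003,"ty":0,"tz":0,"turn":0,"claw":0}
  ]
}}

```text
clock: 13.35
position: [586.9, -188.9, 201.1]
tcp_rot: [3.102, 0.418, -0.031]
ft_force: [-0.1, -0.6, -0.6]
opening: 21.7
```

```bash
python3 - <<'E'
from ov import *
info();rel();goto_rel(0,0,-21)
a=eyes.read_camera("scene");b=eyes.read_camera("top")
Rs,g,s=scale_pose()
L=[(hookpts(Rs,s+OFF),(0,0,255)),(bailpts(BAIL,LY),(0,255,0))]
overlay(a,"o3s.png",(190,215,245,275),7,L)
overlay(b,"o3t.png",(390,145,430,190),9,L)
E
```

```text
t 13.35 pos [ 586.9 -188.9  201.1] z [-0.0182 -0.0139 -0.9997] yaw y-axis deg -74.63 F [-0.1  -0.65 -0.61] T [-0.02 -0.01  0.01] open 21.7
seat rel bail in load frame (x,y,z): [  8.    0.5 -20.5]
tool shift mm to rel (0, 0, -21) [-8.   0.6  0.7]
```

View pics/o3s.png

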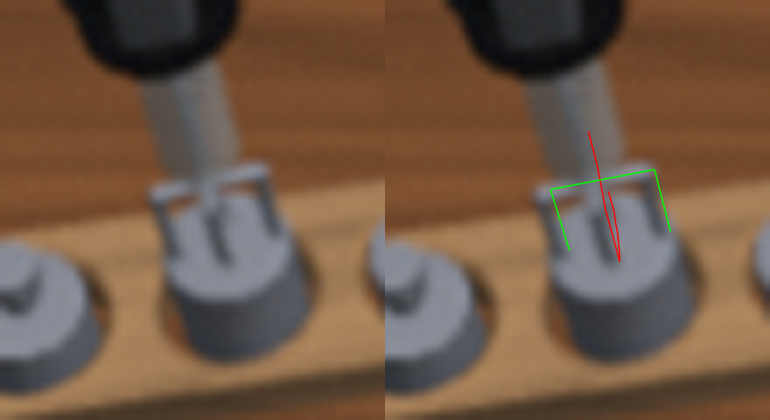

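View pics/o3t.png

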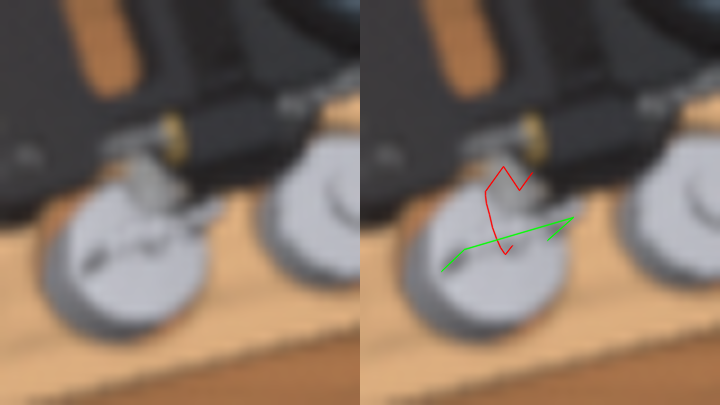

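Emit:
{"method": "arm_command", "body": {
  "targets": [
    {"tx":-0.002,"ty":0,"tz":0,"turn":0,"claw":0},
    {"tx":-0.002,"ty":0,"tz":0,"turn":0,"claw":0},
    {"tx":-0.0015,"ty":0,"tz":0,"turn":0,"claw":0},
    {"tx":0,"ty":0,"tz":0,"turn":0,"claw":0}
  ]
}}

```text
clock: 13.78
position: [581.1, -190.6, 201.4]
tcp_rot: [3.102, 0.418, -0.031]
ft_force: [1.0, -0.2, -2.3]
opening: 21.9
```

```bash
python3 - <<'E'
from ov import *
info();rel();goto_rel(0,0,-5)
E
```

```text
t 13.78 pos [ 581.1 -190.6  201.4] z [-0.018  -0.014  -0.9997] yaw y-axis deg -74.65 F [ 1.05 -0.17 -2.33] T [ 0.09 -0.02 -0.  ] open 21.9
seat rel bail in load frame (x,y,z): [  2.    0.4 -20.2]
tool shift mm to rel (0, 0, -5) [ -2.3   0.6 -15.2]
```

Emit:
{"method": "arm_command", "body": {
  "targets": [
    {"tx":-0.0005,"ty":0,"tz":-0.002,"turn":0,"claw":0},
    {"tx":-0.0005,"ty":0,"tz":-0.003,"turn":0,"claw":0},
    {"tx":-0.0005,"ty":0,"tz":-0.003,"turn":0,"claw":0},
    {"tx":-0.0005,"ty":0,"tz":-0.003,"turn":0,"claw":0},
    {"tx":0,"ty":0,"tz":-0.002,"turn":0,"claw":0}
  ]
}}

```text
clock: 14.2
position: [579.3, -190.8, 215.3]
tcp_rot: [3.102, 0.418, -0.031]
ft_force: [0.1, -1.0, -1.2]
opening: 22.1
```

```bash
python3 - <<'E'
from ov import *
info();rel();goto_rel(0,0,5)
a=eyes.read_camera("scene");b=eyes.read_camera("top")
Rs,g,s=scale_pose()
L=[(hookpts(Rs,s+OFF),(0,0,255)),(bailpts(BAIL,LY),(0,255,0))]
overlay(a,"o4s.png",(190,215,245,275),7,L)
E
```

```text
t 14.20 pos [ 579.3 -190.8  215.3] z [-0.0184 -0.0138 -0.9997] yaw y-axis deg -74.63 F [ 0.15 -0.97 -1.22] T [ 0.04 -0.04 -0.02] open 22.1
seat rel bail in load frame (x,y,z): [ 0.1  0.8 -6.3]
tool shift mm to rel (0, 0, 5) [ -0.4   0.9 -11.3]
```

View pics/o4s.png

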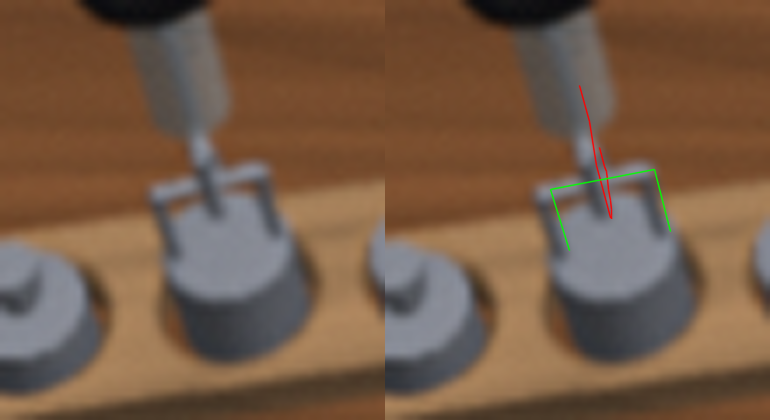

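Emit:
{"method": "arm_command", "body": {
  "targets": [
    {"tx":0,"ty":0.0003,"tz":-0.003,"turn":0,"claw":0},
    {"tx":0,"ty":0.0003,"tz":-0.003,"turn":0,"claw":0},
    {"tx":0,"ty":0,"tz":-0.003,"turn":0,"claw":0},
    {"tx":0,"ty":0,"tz":-0.003,"turn":0,"claw":0},
    {"tx":0,"ty":0,"tz":-0.002,"turn":0,"claw":0},
    {"tx":0,"ty":0,"tz":-0.002,"turn":0,"claw":0}
  ]
}}

```text
clock: 14.8
position: [579.7, -190.9, 232.2]
tcp_rot: [3.102, 0.419, -0.032]
ft_force: [-0.5, 0.0, -2.7]
opening: 21.5
```

```bash
python3 - <<'E'
from ov import *
info();rel()
E
```

```text
t 14.80 pos [ 579.7 -190.9  232.2] z [-0.0189 -0.0134 -0.9997] yaw y-axis deg -74.62 F [-0.55  0.   -2.69] T [-0.02 -0.19 -0.04] open 21.5
seat rel bail in load frame (x,y,z): [ 0.4  0.7 10.6]
```

Emit:
{"method": "arm_command", "body": {
  "targets": [
    {"tx":0,"ty":0,"tz":-0.002,"turn":0,"claw":0},
    {"tx":0,"ty":0,"tz":-0.002,"turn":0,"claw":0},
    {"tx":0,"ty":0,"tz":-0.002,"turn":0,"claw":0},
    {"tx":0,"ty":0,"tz":-0.002,"turn":0,"claw":0},
    {"tx":0,"ty":0,"tz":-0.002,"turn":0,"claw":0},
    {"tx":0,"ty":0,"tz":-0.002,"turn":0,"claw":0}
  ]
}}

```text
clock: 15.3
position: [579.6, -190.6, 244.5]
tcp_rot: [3.103, 0.419, -0.034]
ft_force: [0.7, 0.6, -3.2]
opening: 22.1
```

```bash
python3 - <<'E'
from ov import *
info();rel()
a=eyes.read_camera("scene")
Rs,g,s=scale_pose()
L=[(hookpts(Rs,s+OFF),(0,0,255)),(bailpts(BAIL,LY),(0,255,0))]
overlay(a,"o5s.png",(190,200,245,275),7,L)
E
```

```text
t 15.30 pos [ 579.6 -190.6  244.5] z [-0.0199 -0.0131 -0.9997] yaw y-axis deg -74.62 F [ 0.74  0.62 -3.25] T [-0.01 -0.29 -0.05] open 22.1
seat rel bail in load frame (x,y,z): [ 0.3  1.1 22.9]
```

View pics/o5s.png

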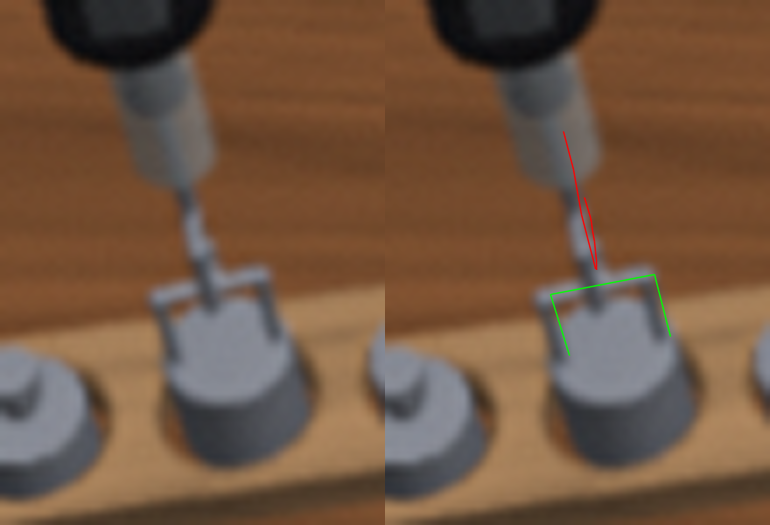

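Emit:
{"method": "arm_command", "body": {
  "targets": [
    {"tx":0,"ty":0,"tz":-0.002,"turn":0,"claw":0},
    {"tx":0,"ty":0,"tz":-0.002,"turn":0,"claw":0},
    {"tx":0,"ty":0,"tz":-0.002,"turn":0,"claw":0},
    {"tx":0,"ty":0,"tz":-0.002,"turn":0,"claw":0},
    {"tx":0,"ty":0,"tz":-0.002,"turn":0,"claw":0},
    {"tx":0,"ty":0,"tz":-0.002,"turn":0,"claw":0}
  ]
}}

```text
clock: 15.85
position: [578.8, -190.1, 256.5]
tcp_rot: [3.104, 0.419, -0.038]
ft_force: [0.6, -0.5, -6.3]
opening: 21.9
```

```bash
cat > chk.py <<'E'
from ov import *
import sys
info();rel()
a=eyes.read_camera("scene")
Rs,g,s=scale_pose()
L=[(bailpts(BAIL,LY),(0,255,0))]
overlay(a,sys.argv[1],(190,200,245,275),7,L)
E
python3 chk.py o6s.png
```

```text
t 15.85 pos [ 578.8 -190.1  256.5] z [-0.0228 -0.0123 -0.9997] yaw y-axis deg -74.61 F [ 0.61 -0.47 -6.34] T [ 0.08 -0.2  -0.01] open 21.9
seat rel bail in load frame (x,y,z): [-0.7  1.9 34.9]
```

View pics/o6s.png

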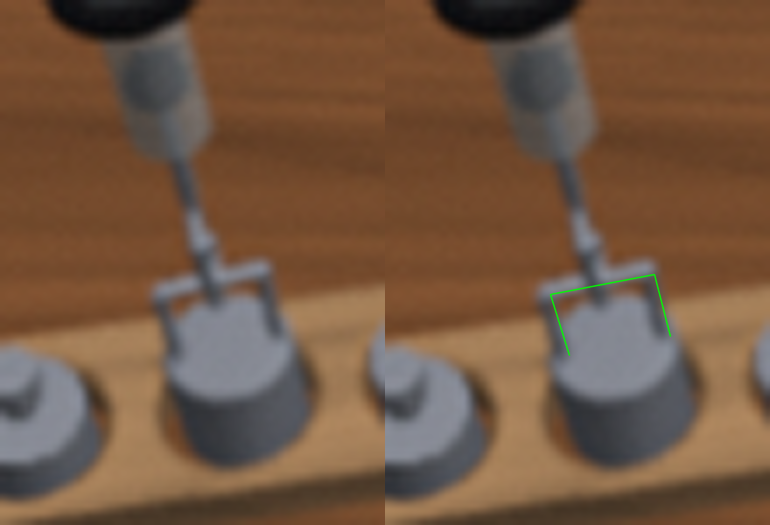

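Emit:
{"method": "arm_command", "body": {
  "targets": [
    {"tx":0.0001,"ty":0.0002,"tz":-0.002,"turn":0,"claw":0},
    {"tx":0.0002,"ty":0.0002,"tz":-0.002,"turn":0,"claw":0},
    {"tx":0.0002,"ty":0.0002,"tz":-0.002,"turn":0,"claw":0},
    {"tx":0.0002,"ty":0.0002,"tz":-0.002,"turn":0,"claw":0},
    {"tx":0.0002,"ty":0.0002,"tz":-0.002,"turn":0,"claw":0}
  ]
}}

```text
clock: 16.32
position: [579.3, -190.5, 266.8]
tcp_rot: [3.105, 0.419, -0.041]
ft_force: [0.3, -0.1, -5.4]
opening: 21.9
```

```bash
python3 chk.py o7s.png
```

```text
t 16.32 pos [ 579.3 -190.5  266.8] z [-0.0251 -0.0117 -0.9996] yaw y-axis deg -74.61 F [ 0.32 -0.08 -5.44] T [ 0.06 -0.11 -0.02] open 21.9
seat rel bail in load frame (x,y,z): [-0.6  1.6 45.2]
```

View pics/o7s.png

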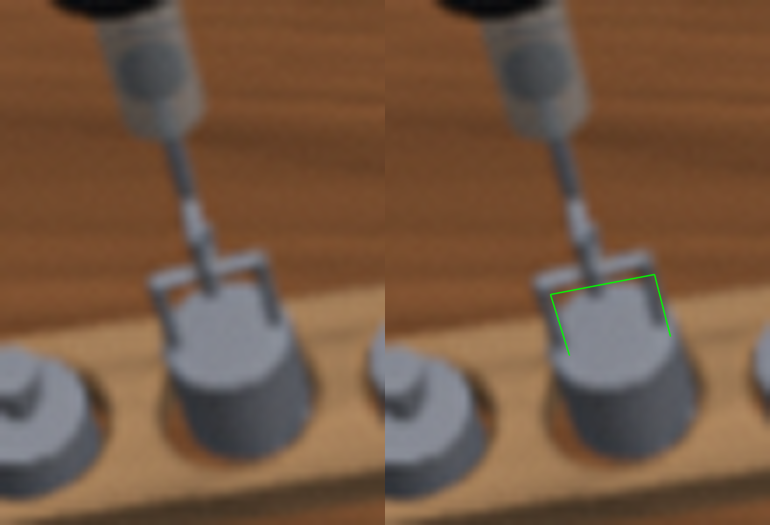

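Emit:
{"method": "arm_command", "body": {
  "targets": [
    {"tx":0.0003,"ty":0.0003,"tz":-0.002,"turn":0,"claw":0},
    {"tx":0.0003,"ty":0.0003,"tz":-0.002,"turn":0,"claw":0},
    {"tx":0.0003,"ty":0.0003,"tz":-0.002,"turn":0,"claw":0},
    {"tx":0.0003,"ty":0.0003,"tz":-0.002,"turn":0,"claw":0},
    {"tx":0.0003,"ty":0.0003,"tz":-0.002,"turn":0,"claw":0},
    {"tx":0.0003,"ty":0.0003,"tz":-0.002,"turn":0,"claw":0},
    {"tx":0.0003,"ty":0.0003,"tz":-0.002,"turn":0,"claw":0}
  ]
}}

```text
clock: 16.95
position: [582.4, -191.9, 282.2]
tcp_rot: [3.105, 0.419, -0.042]
ft_force: [-0.2, 0.1, -6.6]
opening: 21.7
```

```bash
python3 chk.py o8s.png
```

```text
t 16.95 pos [ 582.4 -191.9  282.2] z [-0.0255 -0.0116 -0.9996] yaw y-axis deg -74.61 F [-0.22  0.06 -6.64] T [ 0.03 -0.12  0.04] open 21.7
seat rel bail in load frame (x,y,z): [ 2.  -0.6 60.6]
```

View pics/o8s.png

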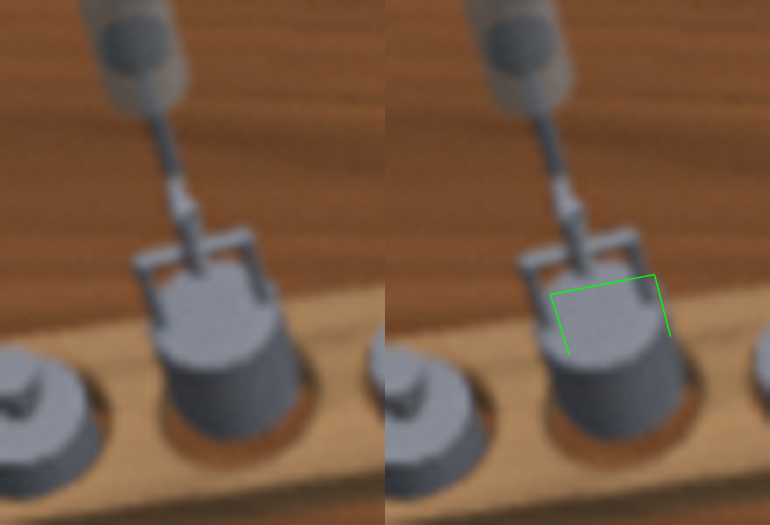

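```bash
python3 - <<'E'
from mv import *
import pickle
a,b=pickle.load(open("p4.pkl","rb"))
for dx in (0,2,4):
  for dz in (20,25,30): print(dx,dz,(proj(a,[BAIL+[dx,-2,dz]])-proj(a,[BAIL])).round(1))
E
```

```text
0 20 [[-2.4 -5.3]]
0 25 [[-2.8 -6.6]]
0 30 [[-3.2 -8. ]]
2 20 [[-2.6 -4.6]]
2 25 [[-3.  -5.9]]
2 30 [[-3.3 -7.2]]
4 20 [[-2.7 -3.8]]
4 25 [[-3.1 -5.2]]
4 30 [[-3.5 -6.5]]
```

Emit:
{"method": "arm_command", "body": {
  "targets": [
    {"tx":0,"ty":0,"tz":-0.002,"turn":0,"claw":0},
    {"tx":0,"ty":0,"tz":-0.002,"turn":0,"claw":0},
    {"tx":0,"ty":0,"tz":-0.002,"turn":0,"claw":0},
    {"tx":0,"ty":0,"tz":-0.001,"turn":0,"claw":0},
    {"tx":0,"ty":0,"tz":-0.0005,"turn":0,"claw":0},
    {"tx":0,"ty":0,"tz":0,"turn":0,"claw":0}
  ]
}}

```text
clock: 17.5
position: [583.0, -192.0, 291.2]
tcp_rot: [3.105, 0.419, -0.04]
ft_force: [-0.7, -0.3, -7.0]
opening: 21.9
```

```bash
python3 chk.py o9s.png
```

```text
t 17.50 pos [ 583.  -192.   291.2] z [-0.0245 -0.0119 -0.9996] yaw y-axis deg -74.62 F [-0.71 -0.35 -6.99] T [ 0.02 -0.06  0.01] open 21.9
seat rel bail in load frame (x,y,z): [ 2.6 -0.8 69.6]
```

View pics/o9s.png

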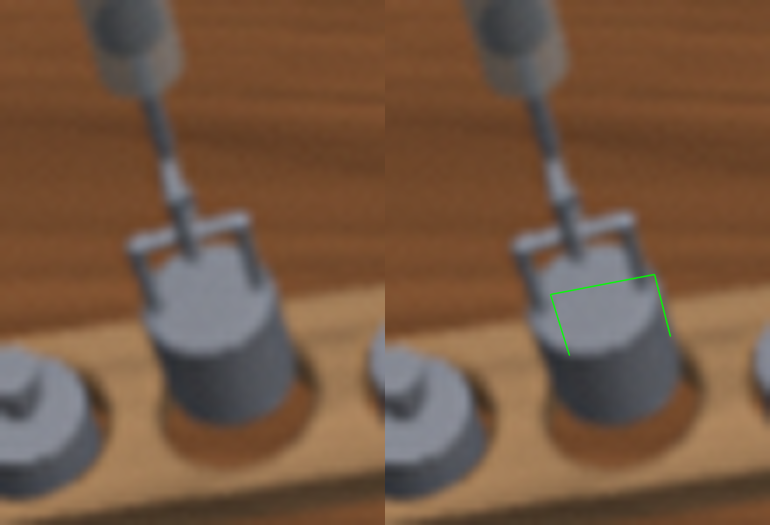

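Emit:
{"method": "arm_command", "body": {
  "targets": [
    {"tx":0,"ty":0,"tz":0,"turn":0,"claw":0},
    {"tx":0,"ty":0,"tz":0,"turn":0,"claw":0},
    {"tx":0,"ty":0,"tz":0,"turn":0,"claw":0},
    {"tx":0,"ty":0,"tz":0,"turn":0,"claw":0},
    {"tx":0,"ty":0,"tz":0,"turn":0,"claw":0},
    {"tx":0,"ty":0,"tz":0,"turn":0,"claw":0},
    {"tx":0,"ty":0,"tz":0,"turn":0,"claw":0},
    {"tx":0,"ty":0,"tz":0,"turn":0,"claw":0}
  ]
}}

```text
clock: 18.22
position: [582.6, -191.9, 290.5]
tcp_rot: [3.105, 0.419, -0.042]
ft_force: [-0.3, -0.0, -7.4]
opening: 21.8
```

```bash
python3 chk.py o10s.png; python3 -c "
from ov import *
b=eyes.read_camera('top');save(b,'o10t.png',(350,110,470,210),6)"
```

```text
t 18.22 pos [ 582.6 -191.9  290.5] z [-0.0256 -0.0116 -0.9996] yaw y-axis deg -74.61 F [-0.26 -0.04 -7.43] T [ 0.02 -0.15 -0.02] open 21.8
seat rel bail in load frame (x,y,z): [ 2.1 -0.6 68.9]
```

View pics/o10s.png

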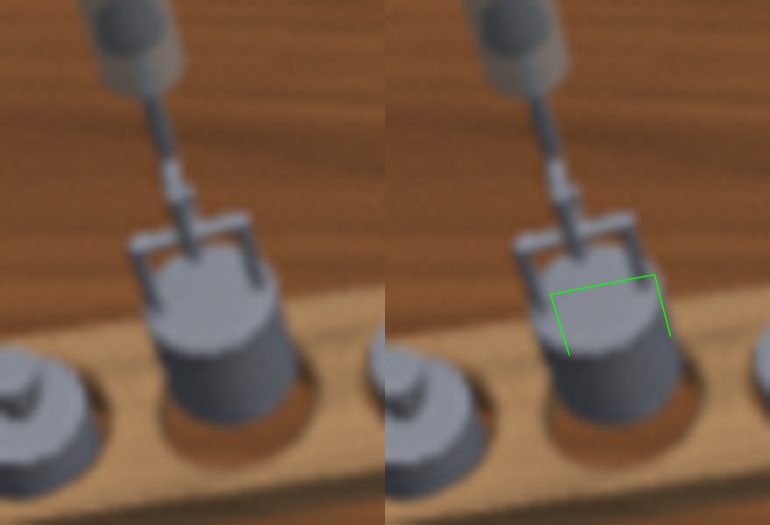

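View pics/o10t.png

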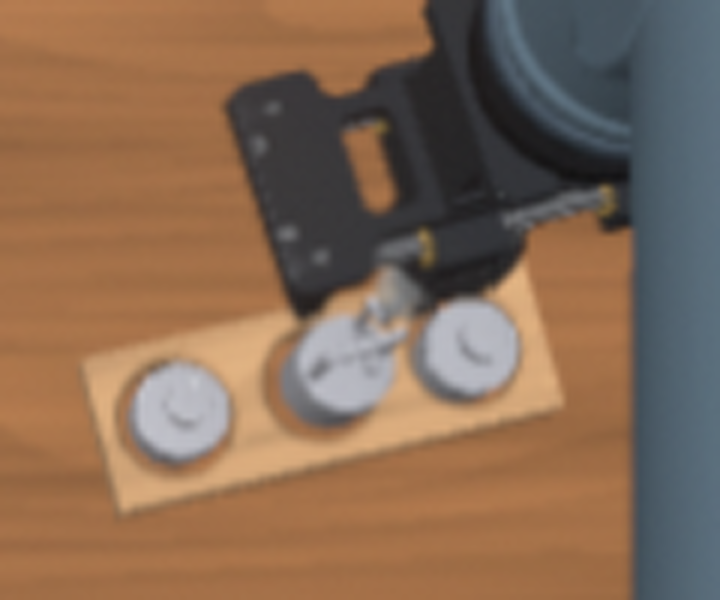

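Emit:
{"method": "arm_command", "body": {
  "targets": [
    {"tx":0,"ty":0,"tz":-0.0001,"turn":0,"claw":0},
    {"tx":0,"ty":0,"tz":-0.0001,"turn":0,"claw":0},
    {"tx":0,"ty":0,"tz":-0.0001,"turn":0,"claw":0},
    {"tx":0,"ty":0,"tz":-0.0001,"turn":0,"claw":0},
    {"tx":0,"ty":0,"tz":-0.0001,"turn":0,"claw":0},
    {"tx":0,"ty":0,"tz":-0.0001,"turn":0,"claw":0},
    {"tx":0,"ty":0,"tz":-0.0001,"turn":0,"claw":0},
    {"tx":0,"ty":0,"tz":-0.0001,"turn":0,"claw":0},
    {"tx":0,"ty":0,"tz":-0.0001,"turn":0,"claw":0},
    {"tx":0,"ty":0,"tz":-0.0001,"turn":0,"claw":0}
  ]
}}

```text
clock: 19.15
position: [582.7, -191.8, 291.7]
tcp_rot: [3.105, 0.419, -0.042]
ft_force: [-0.1, 0.3, -6.8]
opening: 21.9
```

Emit:
{"method": "arm_command", "body": {
  "targets": [
    {"tx":0,"ty":0,"tz":-0.0001,"turn":0,"claw":0},
    {"tx":0,"ty":0,"tz":-0.0001,"turn":0,"claw":0},
    {"tx":0,"ty":0,"tz":-0.0001,"turn":0,"claw":0},
    {"tx":0,"ty":0,"tz":-0.0001,"turn":0,"claw":0},
    {"tx":0,"ty":0,"tz":-0.0001,"turn":0,"claw":0},
    {"tx":0,"ty":0,"tz":-0.0001,"turn":0,"claw":0},
    {"tx":0,"ty":0,"tz":-0.0001,"turn":0,"claw":0},
    {"tx":0,"ty":0,"tz":-0.0001,"turn":0,"claw":0}
  ]
}}

```text
clock: 19.82
position: [582.7, -191.9, 292.6]
tcp_rot: [3.105, 0.419, -0.042]
ft_force: [-0.2, 0.2, -6.7]
opening: 22.2
```

```bash
python3 chk.py o11s.png; python3 - <<'E'
from ov import *
import pickle
from scipy.optimize import least_squares
p,q=pickle.load(open("p4.pkl","rb"))
f=lambda d:np.r_[(proj(p,[BAIL+d])-proj(p,[BAIL])).ravel()-[-3.25,-7.65],(proj(q,[BAIL+d])-proj(q,[BAIL])).ravel()-[2.9,-2.7]]
r=least_squares(f,[1,-1,30]);print(r.x,r.fun)
b=eyes.read_camera('top')
# cylinder overlay of load at BAIL+d, and well
def circ(c,r,z): t=np.linspace(0,2*np.pi,40);return np.c_[c[0]+r*np.cos(t),c[1]+r*np.sin(t),0*t+z]
a=eyes.read_camera("scene")
W=np.array([573.6,-196.9]);C=BAIL[:2]+r.x[:2];h=r.x[2]
L=[(circ(W,27,20),(0,255,255)),(circ(C,22,h),(255,0,255)),(circ(C,22,h+45),(255,0,255))]
overlay(a,"o11s.png",(190,200,245,275),7,L);overlay(b,"o11t.png",(385,145,430,195),8,L)
E
```

```text
t 19.82 pos [ 582.7 -191.9  292.6] z [-0.0255 -0.0116 -0.9996] yaw y-axis deg -74.62 F [-0.19  0.17 -6.67] T [ 0.03 -0.12 -0.02] open 22.2
seat rel bail in load frame (x,y,z): [ 2.2 -0.6 71. ]
[ 1.03469823 -1.57440618 30.17383332] [ 0.15435566  0.01768654  0.17658692 -0.02376599]
```

View pics/o11s.png

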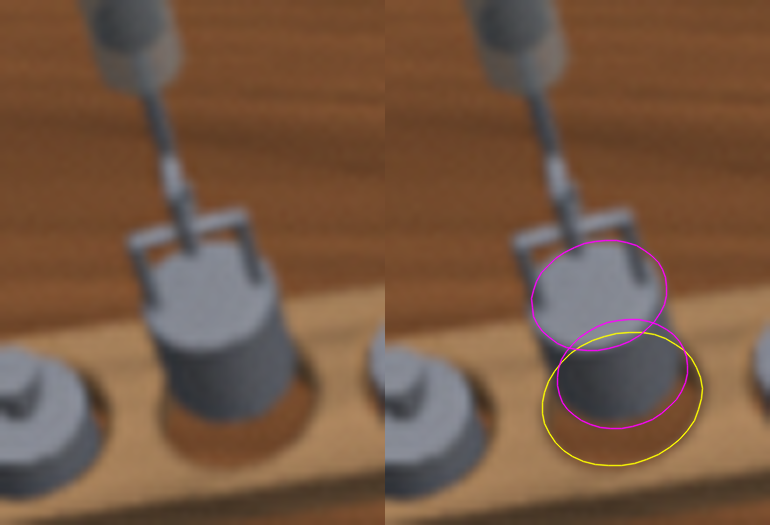

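View pics/o11t.png

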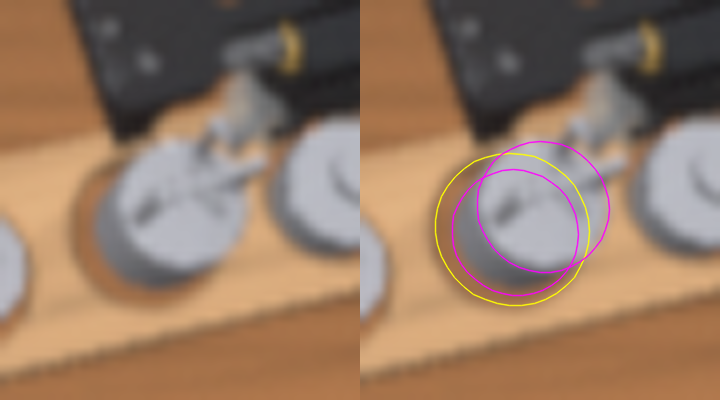

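Emit:
{"method": "arm_command", "body": {
  "targets": [
    {"tx":0.0008,"ty":0.0005,"tz":0.0005,"turn":0,"claw":0},
    {"tx":0.0008,"ty":0.0005,"tz":0.001,"turn":0,"claw":0},
    {"tx":0.0008,"ty":0.0005,"tz":0.001,"turn":0,"claw":0},
    {"tx":0.0006,"ty":0.0004,"tz":0.001,"turn":0,"claw":0},
    {"tx":0,"ty":0,"tz":0.001,"turn":0,"claw":0},
    {"tx":0,"ty":0,"tz":0.001,"turn":0,"claw":0}
  ]
}}

```text
clock: 20.47
position: [586.5, -193.1, 286.5]
tcp_rot: [3.105, 0.419, -0.042]
ft_force: [-0.3, -0.1, -5.4]
opening: 21.9
```

```bash
cat > chk2.py <<'E'
from ov import *
import sys
info();rel()
def circ(c,r,z): t=np.linspace(0,2*np.pi,40);return np.c_[c[0]+r*np.cos(t),c[1]+r*np.sin(t),0*t+z]
a=eyes.read_camera("scene");b=eyes.read_camera("top")
W=np.array([573.6,-196.9]);C=BAIL[:2]+[1+3.5,-1.6-1];h=float(sys.argv[2])
L=[(circ(W,27,20),(0,255,255)),(circ(C,22,h),(255,0,255)),(circ(C,22,h+45),(255,0,255))]
overlay(a,sys.argv[1]+"s.png",(190,200,245,275),7,L);overlay(b,sys.argv[1]+"t.png",(385,145,430,195),8,L)
A=cv2.imread("pics/"+sys.argv[1]+"s.png");B=cv2.imread("pics/"+sys.argv[1]+"t.png")
B=cv2.resize(B,(770,428));A=A[150:]
c=np.vstack([A,B]);cv2.imwrite("pics/"+sys.argv[1]+".png",cv2.resize(c,None,fx=.74,fy=.74,interpolation=3))
E
python3 chk2.py q1 26
```

```text
t 20.47 pos [ 586.5 -193.1  286.5] z [-0.0251 -0.0117 -0.9996] yaw y-axis deg -74.62 F [-0.26 -0.15 -5.44] T [ 0.07 -0.12 -0.03] open 21.9
seat rel bail in load frame (x,y,z): [ 5.6 -2.9 64.9]
```

View pics/q1.png

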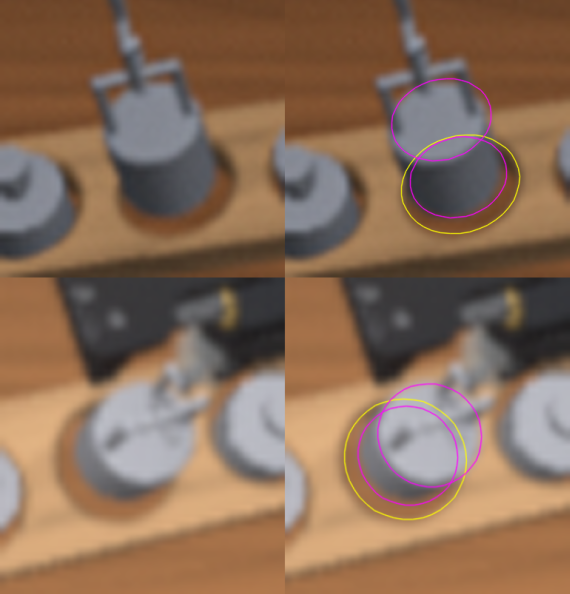

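Emit:
{"method": "arm_command", "body": {
  "targets": [
    {"tx":-0.0002,"ty":-0.0006,"tz":0.001,"turn":0,"claw":0},
    {"tx":-0.0002,"ty":-0.0006,"tz":0.001,"turn":0,"claw":0},
    {"tx":0,"ty":-0.0006,"tz":0.001,"turn":0,"claw":0},
    {"tx":0,"ty":0,"tz":0.0012,"turn":0,"claw":0},
    {"tx":0,"ty":0,"tz":0.0012,"turn":0,"claw":0},
    {"tx":0,"ty":0,"tz":0.0012,"turn":0,"claw":0},
    {"tx":0,"ty":0,"tz":0.0012,"turn":0,"claw":0}
  ]
}}

```text
clock: 21.15
position: [585.2, -191.2, 278.2]
tcp_rot: [3.105, 0.42, -0.042]
ft_force: [0.3, -0.1, -6.6]
opening: 21.5
```

```bash
python3 chk2.py q2 18
```

```text
t 21.15 pos [ 585.2 -191.2  278.2] z [-0.0252 -0.0116 -0.9996] yaw y-axis deg -74.60 F [ 0.3 -0.1 -6.6] T [ 0.04 -0.11  0.03] open 21.5
seat rel bail in load frame (x,y,z): [ 4.8 -0.7 56.6]
```

View pics/q2.png

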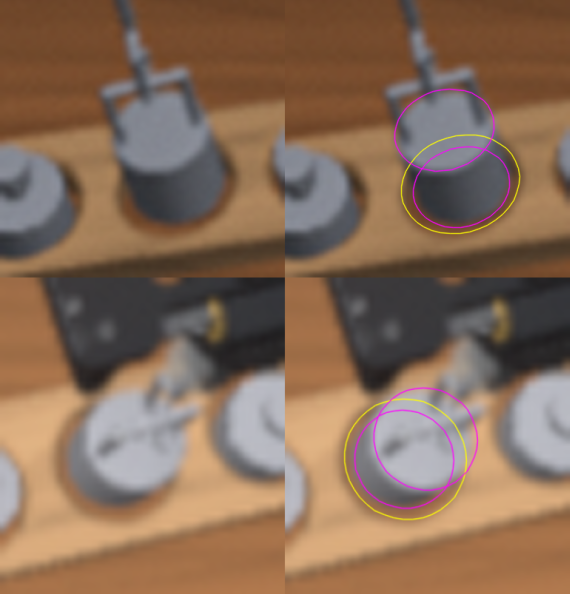

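Emit:
{"method": "arm_command", "body": {
  "targets": [
    {"tx":0,"ty":0,"tz":0.0013,"turn":0,"claw":0},
    {"tx":0,"ty":0,"tz":0.0015,"turn":0,"claw":0},
    {"tx":0,"ty":0,"tz":0.0015,"turn":0,"claw":0},
    {"tx":0,"ty":0,"tz":0.0015,"turn":0,"claw":0},
    {"tx":0,"ty":0,"tz":0.0015,"turn":0,"claw":0},
    {"tx":0,"ty":0,"tz":0.0015,"turn":0,"claw":0}
  ]
}}

```text
clock: 21.75
position: [585.0, -191.5, 268.7]
tcp_rot: [3.105, 0.419, -0.041]
ft_force: [-0.2, 0.6, -6.1]
opening: 22.1
```

```bash
python3 chk2.py q3 8
```

```text
t 21.75 pos [ 585.  -191.5  268.7] z [-0.025  -0.0117 -0.9996] yaw y-axis deg -74.61 F [-0.24  0.61 -6.15] T [ 0.1  -0.14 -0.04] open 22.1
seat rel bail in load frame (x,y,z): [ 4.7 -0.9 47.1]
```

View pics/q3.png

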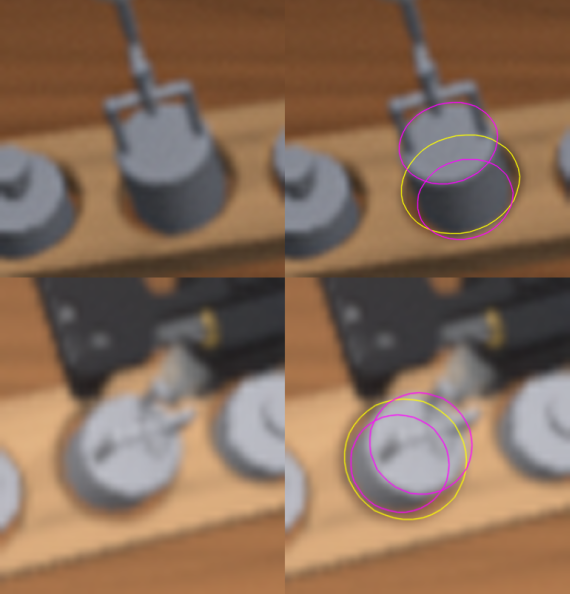

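Emit:
{"method": "arm_command", "body": {
  "targets": [
    {"tx":0,"ty":0,"tz":0.0013,"turn":0,"claw":0},
    {"tx":0,"ty":0,"tz":0.0015,"turn":0,"claw":0},
    {"tx":0,"ty":0,"tz":0.0015,"turn":0,"claw":0},
    {"tx":0,"ty":0,"tz":0.0015,"turn":0,"claw":0},
    {"tx":0,"ty":0,"tz":0.0015,"turn":0,"claw":0},
    {"tx":0,"ty":0,"tz":0.0015,"turn":0,"claw":0},
    {"tx":0,"ty":0,"tz":0.0015,"turn":0,"claw":0},
    {"tx":0,"ty":0,"tz":0.0015,"turn":0,"claw":0},
    {"tx":0,"ty":0,"tz":0.0015,"turn":0,"claw":0},
    {"tx":0,"ty":0,"tz":0.0015,"turn":0,"claw":0}
  ]
}}

```text
clock: 22.68
position: [584.9, -191.6, 252.9]
tcp_rot: [3.105, 0.419, -0.04]
ft_force: [-0.6, -0.4, -6.1]
opening: 21.5
```

```bash
python3 chk2.py q4 0
```

```text
t 22.68 pos [ 584.9 -191.6  252.9] z [-0.0245 -0.0117 -0.9996] yaw y-axis deg -74.61 F [-0.58 -0.38 -6.07] T [ 0.09 -0.01 -0.04] open 21.5
seat rel bail in load frame (x,y,z): [ 4.5 -0.9 31.3]
```

View pics/q4.png

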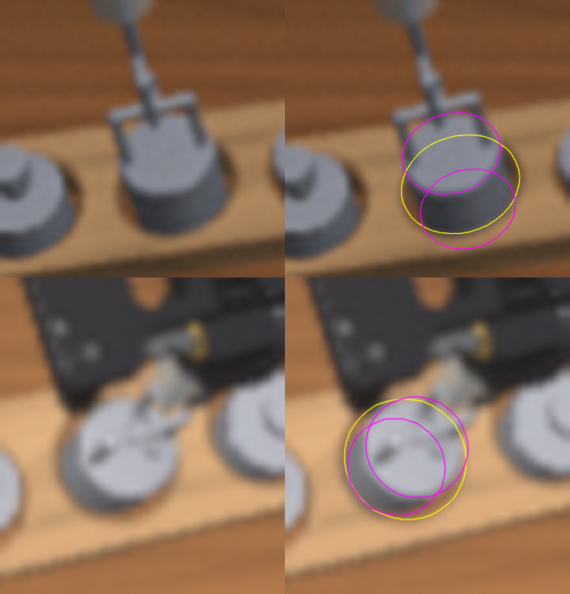

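Emit:
{"method": "arm_command", "body": {
  "targets": [
    {"tx":0,"ty":0,"tz":0.002,"turn":0,"claw":0},
    {"tx":0,"ty":0,"tz":0.002,"turn":0,"claw":0},
    {"tx":0,"ty":0,"tz":0.002,"turn":0,"claw":0},
    {"tx":0,"ty":0,"tz":0.002,"turn":0,"claw":0},
    {"tx":0,"ty":0,"tz":0.002,"turn":0,"claw":0},
    {"tx":0,"ty":0,"tz":0.002,"turn":0,"claw":0},
    {"tx":0,"ty":0,"tz":0.002,"turn":0,"claw":0},
    {"tx":0,"ty":0,"tz":0.002,"turn":0,"claw":0},
    {"tx":0,"ty":0,"tz":0.002,"turn":0,"claw":0},
    {"tx":0,"ty":0,"tz":0.002,"turn":0,"claw":0}
  ]
}}

```text
clock: 23.62
position: [584.8, -191.8, 232.5]
tcp_rot: [3.104, 0.419, -0.038]
ft_force: [-1.1, 1.2, -2.4]
opening: 21.8
```

```bash
python3 chk2.py q5 0
```

```text
t 23.62 pos [ 584.8 -191.8  232.5] z [-0.0231 -0.0119 -0.9997] yaw y-axis deg -74.61 F [-1.14  1.19 -2.39] T [0.15 0.25 0.  ] open 21.8
seat rel bail in load frame (x,y,z): [ 4.6 -1.3 10.8]
```

View pics/q5.png

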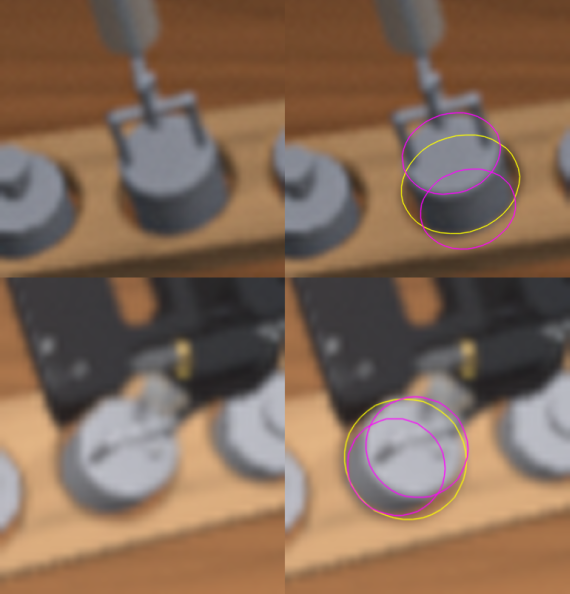

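Emit:
{"method": "arm_command", "body": {
  "targets": [
    {"tx":0,"ty":0,"tz":0.002,"turn":0,"claw":0},
    {"tx":0,"ty":0,"tz":0.002,"turn":0,"claw":0},
    {"tx":0,"ty":0,"tz":0.002,"turn":0,"claw":0},
    {"tx":0,"ty":0,"tz":0.002,"turn":0,"claw":0},
    {"tx":0,"ty":0,"tz":0.002,"turn":0,"claw":0},
    {"tx":0,"ty":0,"tz":0.002,"turn":0,"claw":0},
    {"tx":0,"ty":0,"tz":0.002,"turn":0,"claw":0},
    {"tx":0,"ty":0,"tz":0.002,"turn":0,"claw":0},
    {"tx":0,"ty":0,"tz":0.002,"turn":0,"claw":0},
    {"tx":0,"ty":0,"tz":0.002,"turn":0,"claw":0}
  ]
}}

```text
clock: 24.55
position: [586.7, -193.2, 212.5]
tcp_rot: [3.102, 0.419, -0.03]
ft_force: [0.4, 0.1, -1.6]
opening: 22.0
```

```bash
python3 chk2.py q6 0
```

```text
t 24.55 pos [ 586.7 -193.2  212.5] z [-0.0173 -0.014  -0.9998] yaw y-axis deg -74.62 F [ 0.4   0.06 -1.63] T [-0.02  0.01  0.01] open 22.0
seat rel bail in load frame (x,y,z): [ 6.7 -3.6 -9.1]
```

View pics/q6.png

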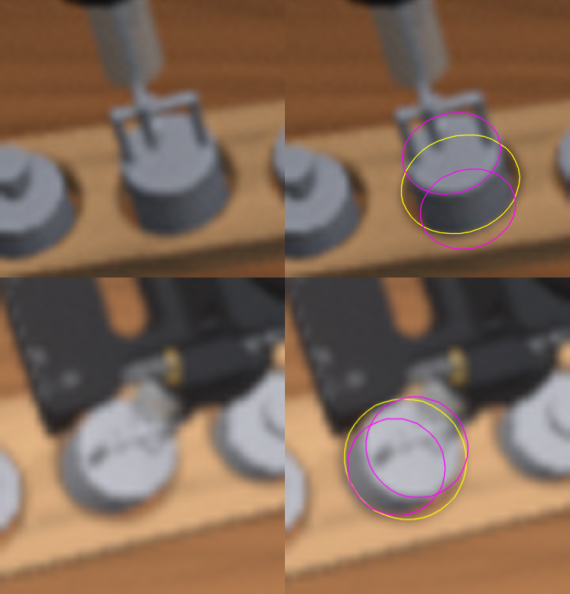

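Emit:
{"method": "arm_command", "body": {
  "targets": [
    {"tx":-0.001,"ty":-0.0006,"tz":0.002,"turn":0,"claw":0},
    {"tx":-0.001,"ty":-0.0006,"tz":0.002,"turn":0,"claw":0},
    {"tx":-0.0007,"ty":-0.0006,"tz":0.002,"turn":0,"claw":0},
    {"tx":0,"ty":0,"tz":0.002,"turn":0,"claw":0},
    {"tx":0,"ty":0,"tz":0.002,"turn":0,"claw":0},
    {"tx":0,"ty":0,"tz":0.001,"turn":0,"claw":0}
  ]
}}

```text
clock: 25.15
position: [582.9, -192.2, 200.6]
tcp_rot: [3.102, 0.419, -0.03]
ft_force: [-0.7, -0.5, -2.4]
opening: 21.7
```

```bash
python3 chk2.py q7 0
```

```text
t 25.15 pos [ 582.9 -192.2  200.6] z [-0.0175 -0.014  -0.9997] yaw y-axis deg -74.62 F [-0.68 -0.47 -2.38] T [0.04 0.   0.  ] open 21.7
seat rel bail in load frame (x,y,z): [  3.3  -1.6 -21.1]
```

View pics/q7.png

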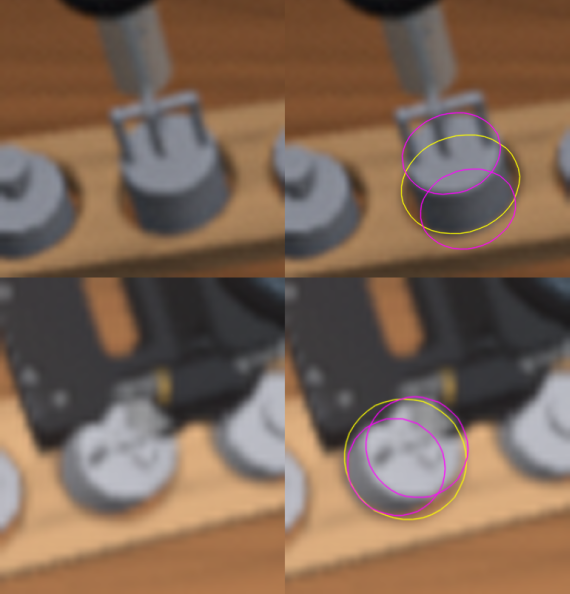

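Emit:
{"method": "arm_command", "body": {
  "targets": [
    {"tx":0.002,"ty":0,"tz":0,"turn":0,"claw":0},
    {"tx":0.003,"ty":0,"tz":0,"turn":0,"claw":0},
    {"tx":0.003,"ty":0,"tz":0,"turn":0,"claw":0},
    {"tx":0.003,"ty":0,"tz":0,"turn":0,"claw":0}
  ]
}}

```text
clock: 25.58
position: [594.3, -189.4, 200.7]
tcp_rot: [3.102, 0.418, -0.03]
ft_force: [0.8, -0.9, -2.1]
opening: 22.0
```

```bash
python3 chk2.py q8 0
```

```text
t 25.58 pos [ 594.3 -189.4  200.7] z [-0.0171 -0.0142 -0.9998] yaw y-axis deg -74.66 F [ 0.8  -0.9  -2.12] T [-0.    0.02  0.03] open 22.0
seat rel bail in load frame (x,y,z): [ 15.1  -2.1 -20.9]
```

View pics/q8.png

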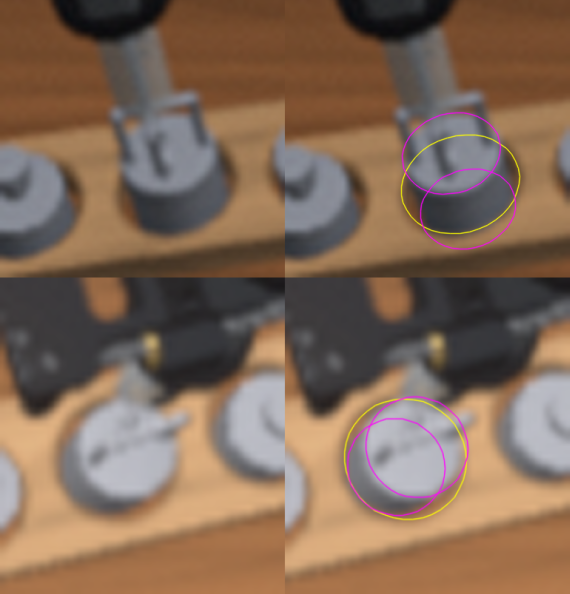

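Moving free of the bail; the load stays put. Continue out another ~24 mm, then up.

Emit:
{"method": "arm_command", "body": {
  "targets": [
    {"tx":0.004,"ty":0,"tz":0,"turn":0,"claw":0},
    {"tx":0.004,"ty":0,"tz":0,"turn":0,"claw":0},
    {"tx":0.004,"ty":0,"tz":0,"turn":0,"claw":0},
    {"tx":0.004,"ty":0,"tz":0,"turn":0,"claw":0},
    {"tx":0.004,"ty":0,"tz":0,"turn":0,"claw":0},
    {"tx":0.003,"ty":0,"tz":0,"turn":0,"claw":0},
    {"tx":0,"ty":0,"tz":-0.003,"turn":0,"claw":0},
    {"tx":0,"ty":0,"tz":-0.004,"turn":0,"claw":0}
  ]
}}

```text
clock: 26.35
position: [619.2, -181.7, 206.5]
tcp_rot: [3.102, 0.42, -0.031]
ft_force: [-0.4, 0.7, -1.4]
opening: 21.6
```

```bash
python3 chk2.py q9 0
```

```text
t 26.35 pos [ 619.2 -181.7  206.5] z [-0.0184 -0.0135 -0.9997] yaw y-axis deg -74.58 F [-0.4   0.75 -1.37] T [ 0.01 -0.03 -0.02] open 21.6
seat rel bail in load frame (x,y,z): [ 41.   -1.4 -15.1]
```

View pics/q9.png

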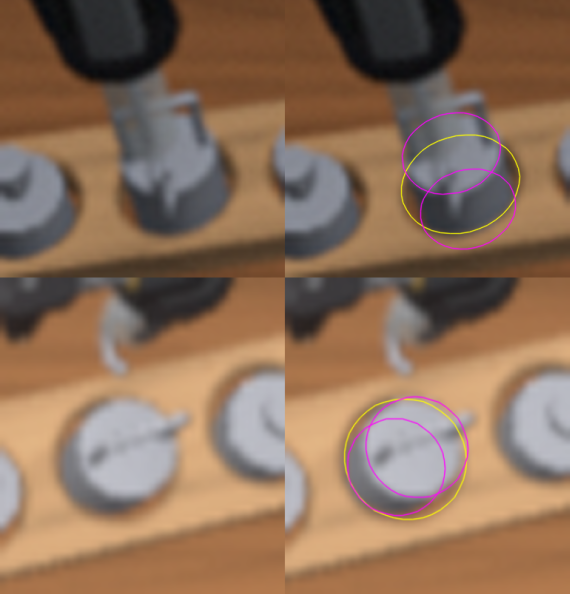

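Emit:
{"method": "arm_command", "body": {
  "targets": [
    {"tx":0,"ty":0,"tz":-0.006,"turn":0,"claw":0},
    {"tx":0,"ty":0,"tz":-0.01,"turn":0,"claw":0},
    {"tx":0,"ty":0,"tz":-0.012,"turn":0,"claw":0},
    {"tx":0,"ty":0,"tz":-0.012,"turn":0,"claw":0},
    {"tx":0,"ty":0,"tz":-0.012,"turn":0,"claw":0},
    {"tx":0,"ty":0,"tz":-0.012,"turn":0,"claw":0},
    {"tx":0,"ty":0,"tz":-0.012,"turn":0,"claw":0},
    {"tx":0,"ty":0,"tz":-0.008,"turn":0,"claw":0},
    {"tx":0,"ty":0,"tz":-0.004,"turn":0,"claw":0}
  ]
}}

```text
clock: 27.2
position: [620.6, -181.6, 307.7]
tcp_rot: [3.1, 0.417, -0.024]
ft_force: [-0.1, 0.3, -1.6]
opening: 21.7
```

```bash
python3 - <<'E'
from mv import *
info();sinfo();to([470,60,300]);to([410,288,300])
E
```

```text
t 27.20 pos [ 620.6 -181.6  307.7] z [-0.0131 -0.0152 -0.9998] yaw y-axis deg -74.69 F [-0.12  0.31 -1.59] T [ 0.01  0.   -0.04] open 21.7
scale up [0.0333 0.0295 0.999 ] yaw 0.265 grip [ 621.2 -181.1  323.9] seat [ 615.9 -185.8  165.6]
tool shift mm [ -81.4 -272.9    6. ] n>= 7.0
tool shift mm [ -79.1 -508.6    3.4] n>= 13.0
```

Emit:
{"method": "arm_command", "body": {
  "targets": [
    {"tx":-0.004,"ty":-0.014,"tz":0,"turn":0,"claw":0},
    {"tx":-0.007,"ty":-0.025,"tz":0,"turn":0,"claw":0},
    {"tx":-0.008,"ty":-0.028,"tz":0,"turn":0,"claw":0},
    {"tx":-0.008,"ty":-0.028,"tz":0,"turn":0,"claw":0},
    {"tx":-0.008,"ty":-0.028,"tz":0,"turn":0,"claw":0},
    {"tx":-0.008,"ty":-0.028,"tz":0,"turn":0,"claw":0},
    {"tx":-0.008,"ty":-0.028,"tz":0,"turn":0,"claw":0},
    {"tx":-0.008,"ty":-0.028,"tz":0,"turn":0,"claw":0},
    {"tx":-0.008,"ty":-0.028,"tz":0,"turn":0,"claw":0},
    {"tx":-0.006,"ty":-0.02,"tz":0,"turn":0,"claw":0}
  ]
}}

```text
clock: 28.03
position: [479.1, 47.6, 309.1]
tcp_rot: [3.096, 0.398, -0.014]
ft_force: [-0.3, 0.5, -2.3]
opening: 21.7
```

```bash
python3 - <<'E'
from mv import *
info();sinfo();to([410,288,295])
E
```

```text
t 28.03 pos [479.1  47.6 309.1] z [-0.0063 -0.0207 -0.9998] yaw y-axis deg -75.34 F [-0.31  0.49 -2.26] T [ 0.1  -0.09  0.  ] open 21.7
scale up [0.0266 0.0348 0.999 ] yaw 0.253 grip [479.5  48.1 325.3] seat [475.3  42.6 167. ]
tool shift mm [  -5.9 -250.3    9.6] n>= 7.0
```

Emit:
{"method": "arm_command", "body": {
  "targets": [
    {"tx":0,"ty":-0.018,"tz":0.001,"turn":0,"claw":0},
    {"tx":0,"ty":-0.025,"tz":0.001,"turn":0,"claw":0},
    {"tx":0,"ty":-0.028,"tz":0.001,"turn":0,"claw":0},
    {"tx":0,"ty":-0.028,"tz":0.001,"turn":0,"claw":0},
    {"tx":-0.001,"ty":-0.028,"tz":0.001,"turn":0,"claw":0},
    {"tx":-0.001,"ty":-0.028,"tz":0.001,"turn":0,"claw":0},
    {"tx":-0.001,"ty":-0.028,"tz":0,"turn":0,"claw":0},
    {"tx":-0.001,"ty":-0.02,"tz":0,"turn":0,"claw":0},
    {"tx":0,"ty":-0.01,"tz":0,"turn":0,"claw":0}
  ]
}}

```text
clock: 28.78
position: [414.5, 262.9, 302.5]
tcp_rot: [3.096, 0.4, -0.008]
ft_force: [-0.7, -0.2, -2.0]
opening: 21.7
```

```bash
python3 - <<'E'
from mv import *
info();sinfo();to([410,288,285],-106.5)
E
```

```text
t 28.78 pos [414.5 262.9 302.5] z [-0.0023 -0.0205 -0.9998] yaw y-axis deg -75.29 F [-0.71 -0.21 -1.98] T [ 0.02  0.06 -0.02] open 21.7
scale up [0.0226 0.0346 0.9991] yaw 0.254 grip [414.9 263.5 318.7] seat [411.3 258.  160.3]
tool shift mm [  2.1 -25.7  17. ] n>= 1.0
turn deg 31.2 or -148.8
```

Emit:
{"method": "arm_command", "body": {
  "targets": [
    {"tx":0,"ty":-0.004,"tz":0,"turn":4,"claw":0},
    {"tx":0,"ty":-0.004,"tz":0,"turn":5.5,"claw":0},
    {"tx":0,"ty":-0.004,"tz":0,"turn":5.5,"claw":0},
    {"tx":0,"ty":-0.004,"tz":0,"turn":5.5,"claw":0},
    {"tx":0,"ty":0,"tz":0,"turn":5.2,"claw":0},
    {"tx":0,"ty":0,"tz":0,"turn":4,"claw":0},
    {"tx":0,"ty":0,"tz":0,"turn":1,"claw":0}
  ]
}}

```text
clock: 29.37
position: [412.5, 279.2, 303.4]
tcp_rot: [3.084, -0.469, 0.003]
ft_force: [-0.1, -0.1, -1.0]
opening: 21.9
```

```bash
python3 - <<'E'
from mv import *
info();sinfo();to([410,290,182],-106.5)
a=eyes.read_camera("scene");b=eyes.read_camera("top")
import pickle;pickle.dump((a,b),open("p5.pkl","wb"))
save(a,"r1s.png",(340,70,500,250),4)
E
```

```text
t 29.37 pos [412.5 279.2 303.4] z [-0.0015 -0.0217 -0.9998] yaw y-axis deg -107.31 F [-0.08 -0.08 -0.98] T [ 0.03 -0.    0.02] open 21.9
scale up [0.0262 0.0229 0.9994] yaw -0.304 grip [412.9 279.6 319.6] seat [408.8 276.  161.2]
tool shift mm [ -6.2 -12.1 121.2] n>= 3.0
turn deg -0.8 or 179.2
```

View pics/r1s.png

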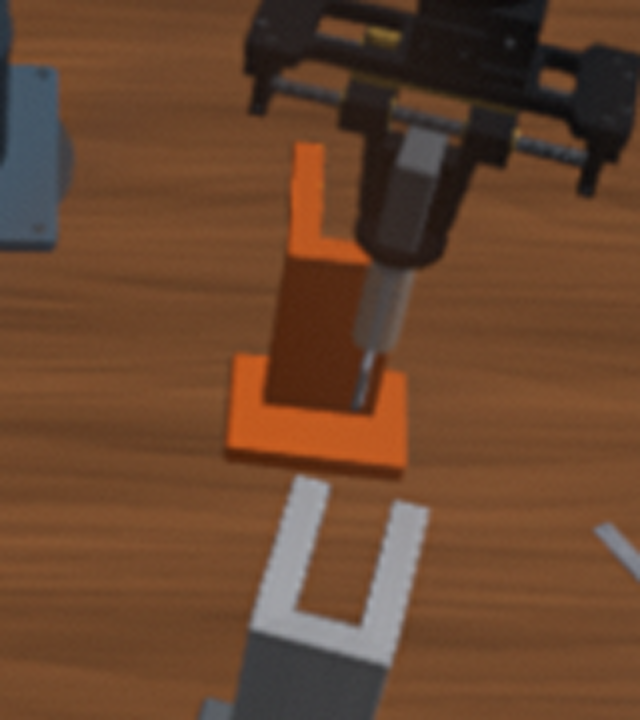

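Emit:
{"method": "arm_command", "body": {
  "targets": [
    {"tx":0,"ty":0,"tz":-0.008,"turn":-0.4,"claw":0},
    {"tx":0,"ty":0,"tz":-0.01,"turn":-0.4,"claw":0},
    {"tx":0,"ty":0,"tz":-0.01,"turn":0,"claw":0},
    {"tx":0,"ty":0,"tz":-0.004,"turn":0,"claw":0},
    {"tx":0,"ty":0,"tz":0,"turn":0,"claw":0}
  ]
}}

```text
clock: 29.88
position: [413.2, 279.2, 339.7]
tcp_rot: [3.09, -0.432, 0.004]
ft_force: [0.4, 0.6, -1.6]
opening: 22.0
```

```bash
python3 - <<'E'
from mv import *
info();sinfo();to([504,264.5,338],-106.5)
E
```

```text
t 29.88 pos [413.2 279.2 339.7] z [-4.000e-04 -2.140e-02 -9.998e-01] yaw y-axis deg -105.91 F [ 0.35  0.55 -1.57] T [ 0.07 -0.05  0.01] open 22.0
scale up [0.025  0.0232 0.9994] yaw -0.280 grip [413.6 279.5 355.9] seat [409.7 275.9 197.5]
tool shift mm [ 91.3 -10.8   2. ] n>= 3.0
turn deg 0.6 or -179.4
```

Emit:
{"method": "arm_command", "body": {
  "targets": [
    {"tx":0.006,"ty":-0.001,"tz":0,"turn":0.3,"claw":0},
    {"tx":0.011,"ty":-0.0015,"tz":0,"turn":0.3,"claw":0},
    {"tx":0.012,"ty":-0.0015,"tz":0,"turn":0,"claw":0},
    {"tx":0.012,"ty":-0.0015,"tz":0,"turn":0,"claw":0},
    {"tx":0.012,"ty":-0.0015,"tz":0,"turn":0,"claw":0},
    {"tx":0.012,"ty":-0.001,"tz":0,"turn":0,"claw":0},
    {"tx":0.008,"ty":-0.001,"tz":0,"turn":0,"claw":0},
    {"tx":0.003,"ty":0,"tz":0,"turn":0,"claw":0},
    {"tx":0,"ty":0,"tz":0,"turn":0,"claw":0}
  ]
}}

```text
clock: 30.63
position: [498.9, 263.1, 338.5]
tcp_rot: [3.086, -0.453, 0.004]
ft_force: [-0.4, -0.3, -1.9]
opening: 21.8
```

```bash
cat > rk.py <<'E'
from ov import *
import sys
info();sinfo();to([504,264.5,172],-106.5)
a=eyes.read_camera("scene");b=eyes.read_camera("top")
RK=np.array([505.9,263.7]);c,s_=np.cos(-.289),np.sin(-.289)
def rk(M): M=np.array(M,float);return np.c_[RK[0]+c*M[:,0]-s_*M[:,1],RK[1]+s_*M[:,0]+c*M[:,1],M[:,2]]
Z=155
R1=rk([[-34,38,Z],[-34,18,Z],[60,18,Z],[60,-18,Z],[-34,-18,Z],[-34,-38,Z],[80,-38,Z],[80,38,Z],[-34,38,Z]])
Rs,g,s=scale_pose()
t=np.linspace(0,2*np.pi,30)
fl=np.array([g+Rs@np.array([25*np.cos(u),25*np.sin(u),-34]) for u in t])
ax=np.array([g,g+(s-g)*109/158.5])
L=[(R1,(0,255,0)),(fl,(0,0,255)),(ax,(255,0,255)),(np.array([s,s+OFF]),(255,255,0))]
overlay(a,sys.argv[1]+"s.png",(380,120,470,245),4.4,L);overlay(b,sys.argv[1]+"t.png",(190,140,280,220),4.4,L)
E
python3 rk.py k1
```

```text
t 30.63 pos [498.9 263.1 338.5] z [-8.000e-04 -2.300e-02 -9.997e-01] yaw y-axis deg -106.71 F [-0.36 -0.35 -1.87] T [ 0.07  0.01 -0.01] open 21.8
scale up [0.0255 0.0244 0.9994] yaw -0.294 grip [499.3 263.5 354.7] seat [495.3 259.6 196.3]
tool shift mm [  3.5  -6.5 166.5] n>= 4.0
turn deg -0.2 or 179.8
```

View pics/k1s.png

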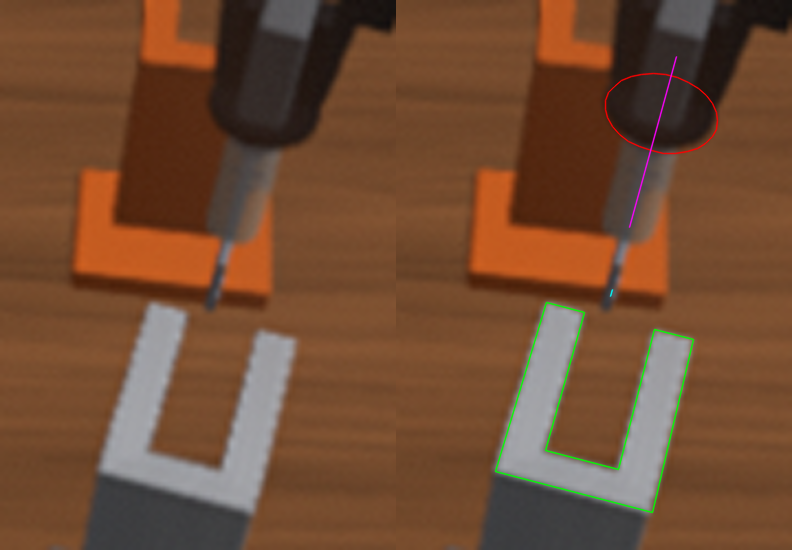

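View pics/k1t.png

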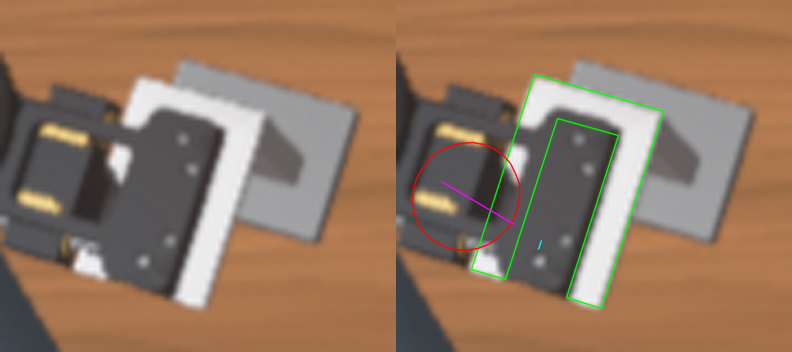

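Emit:
{"method": "arm_command", "body": {
  "targets": [
    {"tx":0.0015,"ty":-0.002,"tz":0.004,"turn":0,"claw":0},
    {"tx":0.001,"ty":-0.002,"tz":0.006,"turn":0,"claw":0},
    {"tx":0.0005,"ty":-0.002,"tz":0.007,"turn":0,"claw":0},
    {"tx":0,"ty":0,"tz":0.007,"turn":0,"claw":0},
    {"tx":0,"ty":0,"tz":0.007,"turn":0,"claw":0},
    {"tx":0,"ty":0,"tz":0.007,"turn":0,"claw":0},
    {"tx":0,"ty":0,"tz":0.005,"turn":0,"claw":0},
    {"tx":0,"ty":0,"tz":0.002,"turn":0,"claw":0}
  ]
}}

```text
clock: 31.4
position: [499.9, 269.5, 288.8]
tcp_rot: [3.087, -0.445, 0.001]
ft_force: [-0.4, -0.5, -1.3]
opening: 21.5
```

```bash
python3 rk.py k2
```

```text
t 31.40 pos [499.9 269.5 288.8] z [-0.0023 -0.0226 -0.9997] yaw y-axis deg -106.39 F [-0.37 -0.46 -1.3 ] T [ 0.1  -0.02  0.04] open 21.5
scale up [0.027  0.0241 0.9993] yaw -0.288 grip [500.3 269.9 305. ] seat [496.1 266.  146.6]
tool shift mm [  4.8   1.  116.9] n>= 3.0
turn deg 0.1 or -179.9
```

View pics/k2s.png

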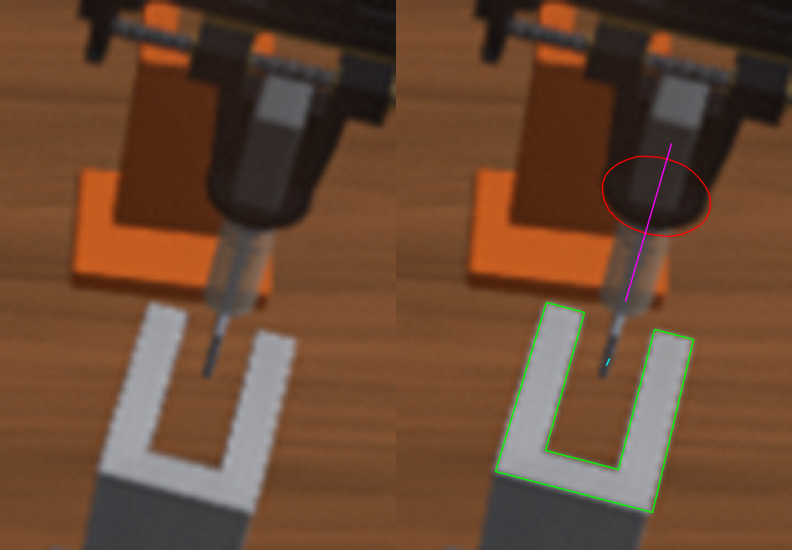

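Emit:
{"method": "arm_command", "body": {
  "targets": [
    {"tx":0.001,"ty":0.0003,"tz":0.004,"turn":0,"claw":0},
    {"tx":0.001,"ty":0.0003,"tz":0.005,"turn":0,"claw":0},
    {"tx":0.001,"ty":0.0003,"tz":0.005,"turn":0,"claw":0},
    {"tx":0.001,"ty":0,"tz":0.005,"turn":0,"claw":0},
    {"tx":0,"ty":0,"tz":0.005,"turn":0,"claw":0},
    {"tx":0,"ty":0,"tz":0.005,"turn":0,"claw":0},
    {"tx":0,"ty":0,"tz":0.003,"turn":0,"claw":0},
    {"tx":0,"ty":0,"tz":0.001,"turn":0,"claw":0}
  ]
}}

```text
clock: 32.17
position: [505.0, 266.6, 254.0]
tcp_rot: [3.088, -0.446, 0.005]
ft_force: [-0.3, -0.2, -1.8]
opening: 21.7
```

```bash
python3 rk.py k3
```

```text
t 32.17 pos [505.  266.6 254. ] z [ 1.000e-04 -2.130e-02 -9.998e-01] yaw y-axis deg -106.45 F [-0.34 -0.17 -1.79] T [ 0.1   0.05 -0.01] open 21.7
scale up [0.0246 0.0228 0.9994] yaw -0.289 grip [505.4 266.9 270.2] seat [501.5 263.3 111.8]
tool shift mm [-0.9  0.6 82.1] n>= 2.0
turn deg 0.1 or -179.9
```

View pics/k3s.png

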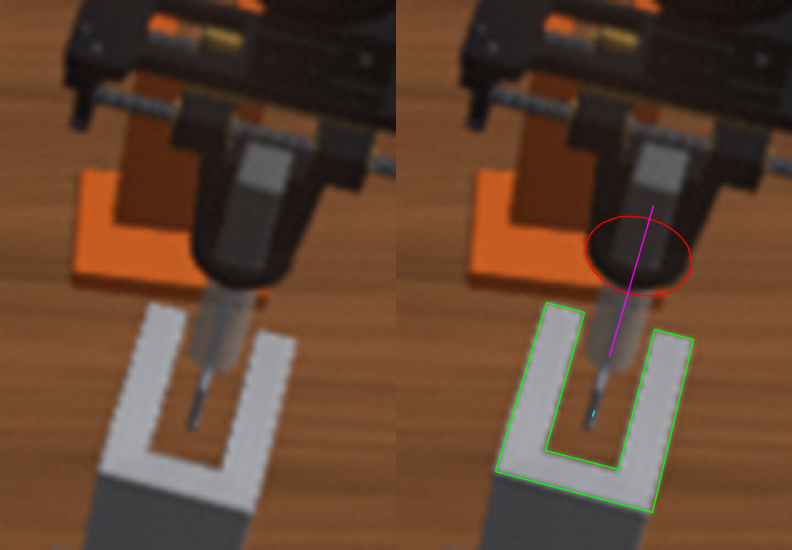

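Emit:
{"method": "arm_command", "body": {
  "targets": [
    {"tx":0,"ty":0.0006,"tz":0.004,"turn":0,"claw":0},
    {"tx":0,"ty":0.0006,"tz":0.004,"turn":0,"claw":0},
    {"tx":0,"ty":0,"tz":0.004,"turn":0,"claw":0},
    {"tx":0,"ty":0,"tz":0.004,"turn":0,"claw":0},
    {"tx":0,"ty":0,"tz":0.004,"turn":0,"claw":0},
    {"tx":0,"ty":0,"tz":0.004,"turn":0,"claw":0},
    {"tx":0,"ty":0,"tz":0.004,"turn":0,"claw":0},
    {"tx":0,"ty":0,"tz":0.004,"turn":0,"claw":0},
    {"tx":0,"ty":0,"tz":0.002,"turn":0,"claw":0}
  ]
}}

```text
clock: 33.02
position: [505.2, 265.1, 217.9]
tcp_rot: [3.09, -0.446, 0.008]
ft_force: [-0.6, 1.0, -1.0]
opening: 21.9
```

```bash
python3 rk.py k4
```

```text
t 33.02 pos [505.2 265.1 217.9] z [ 0.002  -0.0201 -0.9998] yaw y-axis deg -106.43 F [-0.63  0.96 -1.02] T [ 0.09  0.07 -0.03] open 21.9
scale up [0.0227 0.0217 0.9995] yaw -0.289 grip [505.6 265.5 234.1] seat [502.  262.   75.7]
tool shift mm [-1.3  0.1 45.9] n>= 2.0
turn deg 0.1 or -179.9
```

View pics/k4s.png

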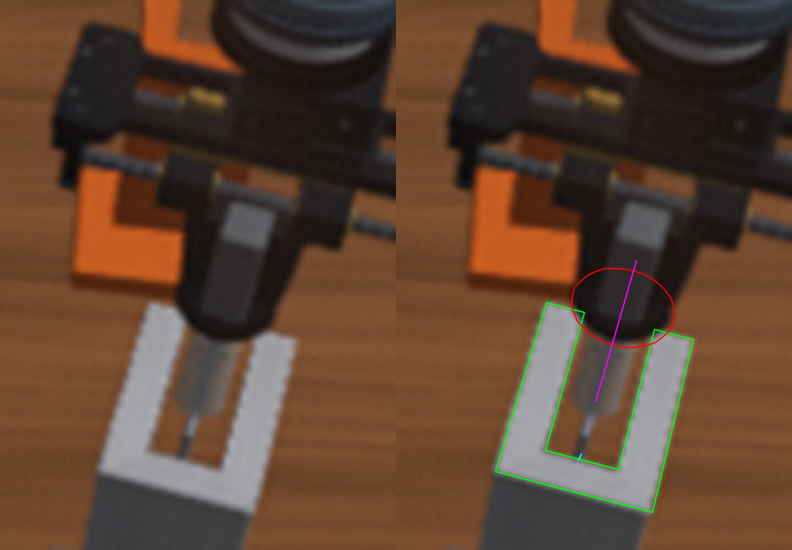

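Emit:
{"method": "arm_command", "body": {
  "targets": [
    {"tx":0,"ty":0,"tz":0.004,"turn":0,"claw":0},
    {"tx":0,"ty":0,"tz":0.004,"turn":0,"claw":0},
    {"tx":0,"ty":0,"tz":0.004,"turn":0,"claw":0},
    {"tx":0,"ty":0,"tz":0.004,"turn":0,"claw":0},
    {"tx":0,"ty":0,"tz":0.004,"turn":0,"claw":0},
    {"tx":0,"ty":0,"tz":0.004,"turn":0,"claw":0},
    {"tx":0,"ty":0,"tz":0.004,"turn":0,"claw":0},
    {"tx":0,"ty":0,"tz":0.003,"turn":0,"claw":0},
    {"tx":0,"ty":0,"tz":0.002,"turn":0,"claw":0}
  ]
}}

```text
clock: 33.87
position: [505.8, 264.7, 182.4]
tcp_rot: [3.091, -0.446, 0.009]
ft_force: [0.2, -0.3, -1.1]
opening: 22.0
```

```bash
python3 rk.py k5
```

```text
t 33.87 pos [505.8 264.7 182.4] z [ 0.0031 -0.0194 -0.9998] yaw y-axis deg -106.44 F [ 0.24 -0.29 -1.12] T [0.08 0.02 0.05] open 22.0
scale up [0.0216 0.0209 0.9995] yaw -0.289 grip [506.1 265.1 198.6] seat [502.7 261.7  40.1]
tool shift mm [-1.7  0.5 10.4] n>= 1.0
turn deg 0.1 or -179.9
```

View pics/k5s.png

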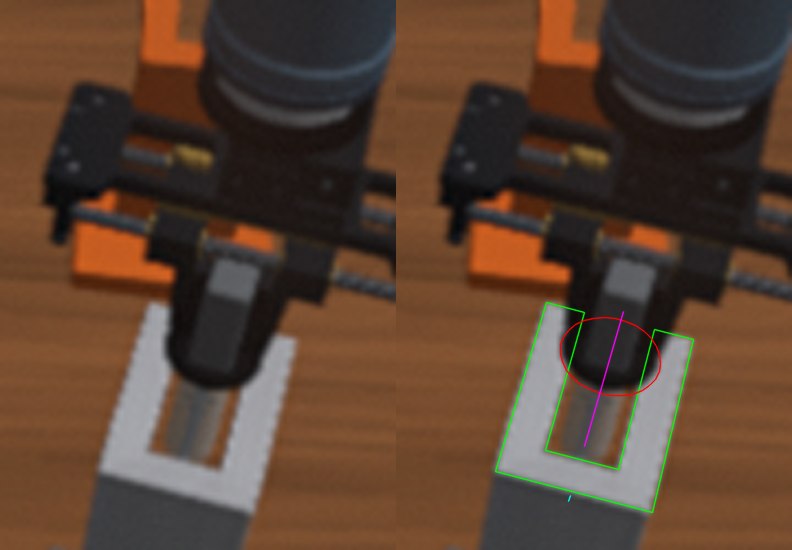

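Down the last ~9 mm at 1 mm per row, watching the force.

Emit:
{"method": "arm_command", "body": {
  "targets": [
    {"tx":0,"ty":0,"tz":0.0015,"turn":0,"claw":0},
    {"tx":0,"ty":0,"tz":0.0015,"turn":0,"claw":0},
    {"tx":0,"ty":0,"tz":0.0015,"turn":0,"claw":0},
    {"tx":0,"ty":0,"tz":0.0012,"turn":0,"claw":0},
    {"tx":0,"ty":0,"tz":0.001,"turn":0,"claw":0}
  ]
}}

```text
clock: 34.38
position: [506.3, 264.9, 175.9]
tcp_rot: [3.092, -0.446, 0.011]
ft_force: [-0.5, -0.3, -1.3]
opening: 21.9
```

```bash
python3 -c "
from mv import *
info();sinfo()"
```

```text
t 34.38 pos [506.3 264.9 175.9] z [ 0.0043 -0.0187 -0.9998] yaw y-axis deg -106.44 F [-0.52 -0.26 -1.33] T [ 0.1   0.03 -0.03] open 21.9
scale up [0.0204 0.0202 0.9996] yaw -0.289 grip [506.6 265.3 192.1] seat [503.4 262.1  33.7]
```

Emit:
{"method": "arm_command", "body": {
  "targets": [
    {"tx":0,"ty":0,"tz":0.001,"turn":0,"claw":0},
    {"tx":0,"ty":0,"tz":0.001,"turn":0,"claw":0}
  ]
}}

```text
clock: 34.55
position: [506.4, 264.9, 173.8]
tcp_rot: [3.092, -0.447, 0.011]
ft_force: [-0.5, -0.6, -1.2]
opening: 22.1
```

```bash
python3 -c "
from mv import *
info();sinfo()"
```

```text
t 34.55 pos [506.4 264.9 173.8] z [ 0.0045 -0.0186 -0.9998] yaw y-axis deg -106.44 F [-0.49 -0.58 -1.16] T [ 0.1  -0.02  0.06] open 22.1
scale up [0.0202 0.0201 0.9996] yaw -0.289 grip [506.7 265.2 190. ] seat [503.5 262.   31.6]
```

Emit:
{"method": "arm_command", "body": {
  "targets": [
    {"tx":0,"ty":0,"tz":0.0008,"turn":0,"claw":0},
    {"tx":0,"ty":0,"tz":0.0008,"turn":0,"claw":0}
  ]
}}

```text
clock: 34.72
position: [506.4, 264.9, 173.1]
tcp_rot: [3.092, -0.447, 0.011]
ft_force: [-4.9, -3.3, 12.5]
opening: 21.6
```

```bash
python3 rk.py k6
```

```text
t 34.72 pos [506.4 264.9 173.1] z [ 0.0047 -0.0188 -0.9998] yaw y-axis deg -106.45 F [-4.91 -3.34 12.5 ] T [-0.43  0.81  0.02] open 21.6
scale up [0.02   0.0203 0.9996] yaw -0.289 grip [506.8 265.2 189.3] seat [503.6 262.   30.8]
tool shift mm [-2.3  1.   1.1] n>= 1.0
turn deg 0.1 or -179.9
```

View pics/k6s.png

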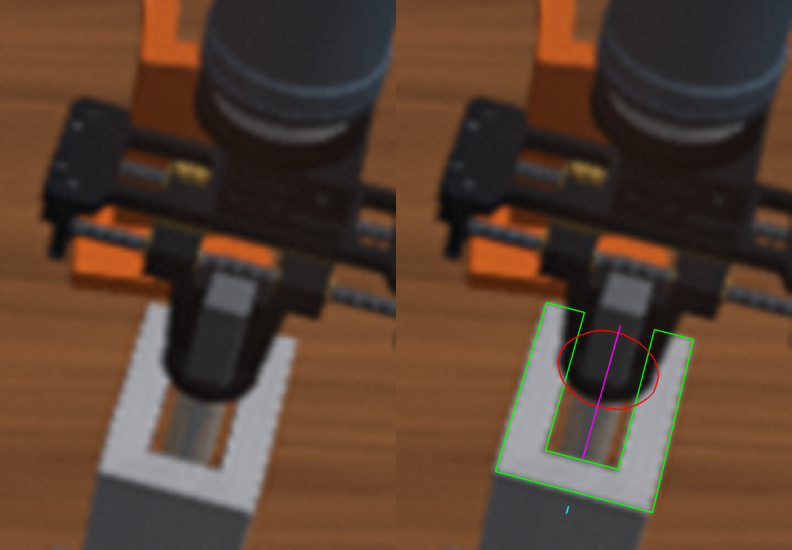

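Emit:
{"method": "arm_command", "body": {
  "targets": [
    {"tx":0,"ty":0,"tz":0,"turn":0,"claw":0.3},
    {"tx":0,"ty":0,"tz":0,"turn":0,"claw":0.4},
    {"tx":0,"ty":0,"tz":0,"turn":0,"claw":0.7},
    {"tx":0,"ty":0,"tz":0,"turn":0,"claw":1},
    {"tx":0,"ty":0,"tz":0,"turn":0,"claw":1},
    {"tx":0,"ty":0,"tz":0,"turn":0,"claw":1},
    {"tx":0,"ty":0,"tz":0,"turn":0,"claw":1}
  ]
}}

```text
clock: 35.4
position: [507.3, 265.5, 173.9]
tcp_rot: [3.093, -0.447, 0.014]
ft_force: [0.5, -0.2, 0.4]
opening: 64.0
```

```bash
python3 rk.py k7
```

```text
t 35.40 pos [507.3 265.5 173.9] z [ 0.0068 -0.0174 -0.9998] yaw y-axis deg -106.44 F [ 0.54 -0.23  0.4 ] T [0.01 0.05 0.02] open 64.0
scale up [0.0179 0.019  0.9997] yaw -0.289 grip [507.5 265.8 190.1] seat [504.7 262.8  31.6]
tool shift mm [-2.9  1.8  1.9] n>= 1.0
turn deg 0.1 or -179.9
```

View pics/k7s.png

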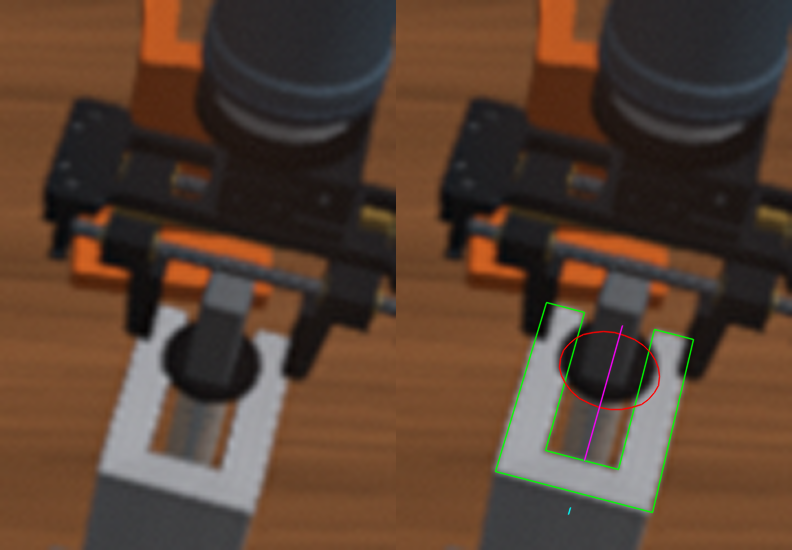

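Released and hanging. Wait for full opening, then retreat straight up.

Emit:
{"method": "arm_command", "body": {
  "targets": [
    {"tx":0,"ty":0,"tz":0,"turn":0,"claw":1},
    {"tx":0,"ty":0,"tz":-0.003,"turn":0,"claw":1},
    {"tx":0,"ty":0,"tz":-0.008,"turn":0,"claw":1},
    {"tx":0,"ty":0,"tz":-0.012,"turn":0,"claw":1},
    {"tx":0,"ty":0,"tz":-0.015,"turn":0,"claw":1},
    {"tx":0,"ty":0,"tz":-0.015,"turn":0,"claw":1},
    {"tx":0,"ty":0,"tz":-0.015,"turn":0,"claw":1},
    {"tx":0,"ty":0,"tz":-0.015,"turn":0,"claw":1},
    {"tx":0,"ty":0,"tz":-0.008,"turn":0,"claw":1},
    {"tx":0,"ty":0,"tz":0,"turn":0,"claw":1}
  ]
}}

```text
clock: 36.33
position: [506.8, 267.7, 275.9]
tcp_rot: [3.095, -0.447, 0.018]
ft_force: [-0.4, -1.2, 0.4]
opening: 88.2
```

Emit:
{"method": "arm_command", "body": {
  "targets": [
    {"tx":-0.01,"ty":0,"tz":-0.006,"turn":0,"claw":1},
    {"tx":-0.015,"ty":0,"tz":-0.006,"turn":0,"claw":1},
    {"tx":-0.015,"ty":0,"tz":-0.006,"turn":0,"claw":1},
    {"tx":-0.015,"ty":0,"tz":-0.006,"turn":0,"claw":1},
    {"tx":-0.01,"ty":0,"tz":0,"turn":0,"claw":1},
    {"tx":0,"ty":0,"tz":0,"turn":0,"claw":1},
    {"tx":0,"ty":0,"tz":0,"turn":0,"claw":1}
  ]
}}

```text
clock: 36.92
position: [434.2, 288.8, 300.3]
tcp_rot: [3.095, -0.441, 0.015]
ft_force: [0.3, -0.5, 0.2]
opening: 88.4
```

```bash
python3 rk.py k8; python3 - <<'E'
from fit import *
import pickle
a=eyes.read_camera("scene");b=eyes.read_camera("top")
save(a,"end.png",None,1.25)
a0,b0=pickle.load(open("p0.pkl","rb"))
for n,p in(("s",a),("t",b)):
    for q in["scale_grip","load","beaker","jar","knob_mass_a"]:
        print(n,q,[(np.round(r["xy"],1),round(r["score"],2)) for r in finder.spot_point(q,p)[:2]])
A=cv2.resize(a0["img"][215:285,170:280,::-1],(550,280),interpolation=2);B=cv2.resize(a["img"][215:285,170:280,::-1],(550,280),interpolation=2)
cv2.imwrite("pics/endc.png",np.vstack([A,B]))
E
```

```text
t 36.92 pos [434.2 288.8 300.3] z [ 0.0072 -0.0168 -0.9998] yaw y-axis deg -106.21 F [ 0.33 -0.53  0.22] T [0.08 0.01 0.05] open 88.4
scale up [0.0175 0.0185 0.9997] yaw -0.285 grip [434.5 289.1 316.5] seat [431.7 286.2 158.1]
tool shift mm [ 72.3   2.1 129.2] n>= 4.0
turn deg 0.3 or -179.7
s scale_grip [(array([431.9, 196.9]), 0.65), (array([316.3, 223.3]), 0.16)]
s load [(array([227.3, 261.8]), 0.57)]
s beaker [(array([317.5, 223.5]), 0.73)]
s jar [(array([288.7, 345.5]), 0.93)]
s knob_mass_a [(array([194.6, 266.3]), 0.78), (array([252.2, 256. ]), 0.56)]
t scale_grip [(array([221.7, 192.7]), 0.87)]
t load [(array([404.3, 176.2]), 0.6)]
t beaker [(array([329.5, 222.5]), 0.98)]
t jar [(array([340.1, 105.2]), 0.74)]
t knob_mass_a [(array([425.1, 168.1]), 0.73), (array([378. , 178.4]), 0.5)]
```

View pics/end.png

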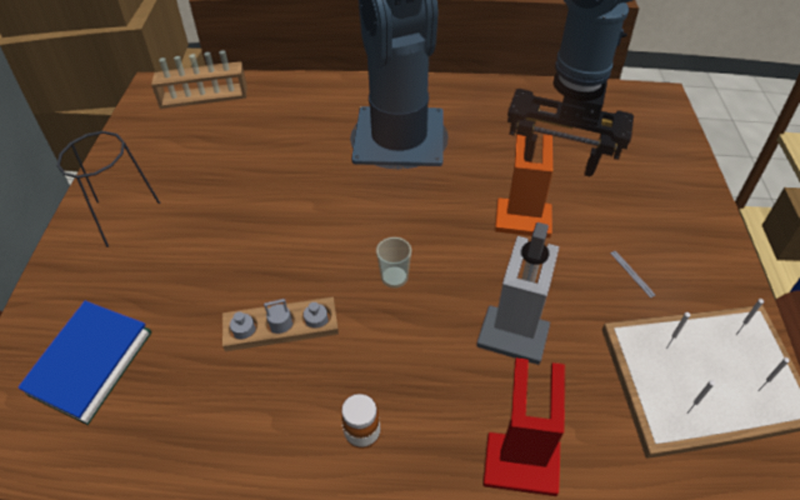

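View pics/endc.png

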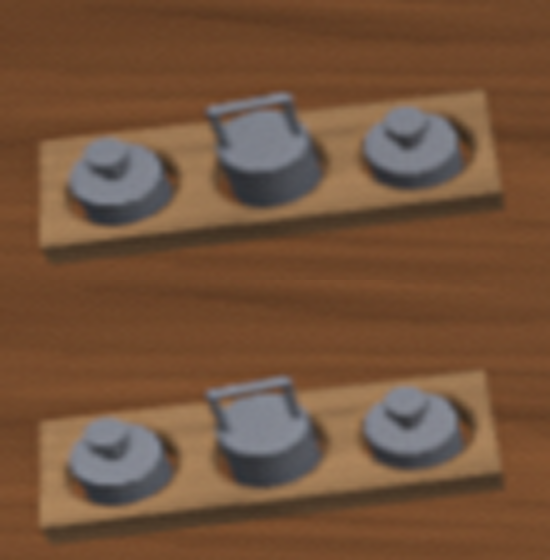

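View pics/k8s.png

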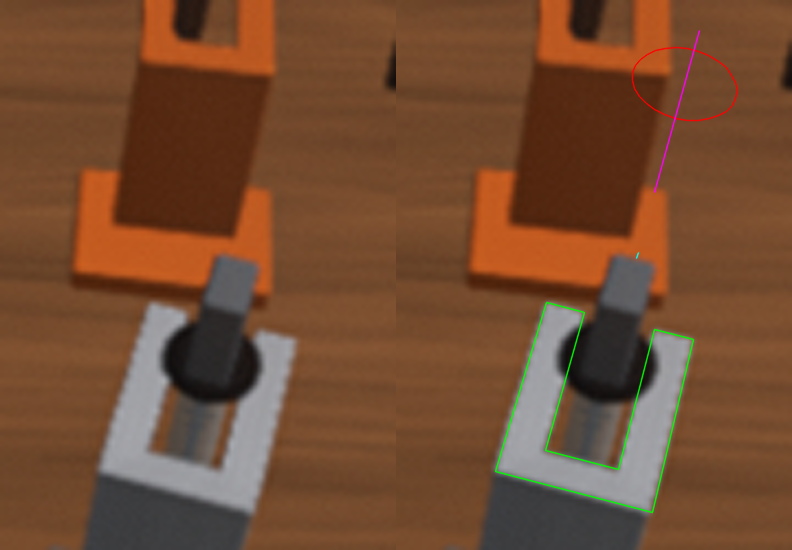

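```bash
python3 - <<'E'
from h import *
import pickle
a,b=pickle.load(open("p0.pkl","rb"))
print(proj(a,[[505.9,263.7,161]]),at_z(a,[427.7,202.0],161),at_z(a,[428.2,200.4],161))
from cell import bot
from mv import *
print(monitor.get_obs()["clock"])
print(bot.sign_off())
E
```

```text
[[427.78206918 201.72051449]] [506.70793444 263.44486461 161.        ] [502.06901077 264.97576356 161.        ]
37.6167
the job is handed in; nothing more can be done
None
```

I took the scale off the grey rack, weighed the mass, put it back in the middle well, and hung the scale back on its rack. The job was handed in at about 37.6 s, and the system gave no verdict.

- **Weighing:** The mass hung with its foot about 30–32 mm above the bench, so roughly 10–12 mm above the block top, for about 2.3 s. The camera fit and arm readings stayed nearly constant over that time. The spring stretch was about 36–40 mm, which suggests a mass of about 0.5 kg.
- **Mass at the end:** It stands upright in its own well and looks only a few millimetres from where it started. The hook withdrew freely without moving it.
- **Scale at the end:** It hangs by its flange on the prongs. I measured the flange centre within about 1 mm of the rack origin, though the two cameras disagree by about 3 mm on positions. The scale looks upright, and the gripper is open and clear of it.
- **Other things:** The knob masses, beaker and jar showed no visible movement.

**What was off:**
- **Tool tilt:** The tool picked up a tilt of about 0.02 rad during moves. The scale was therefore held about 0.05–0.07 rad off vertical during the weighing, which I corrected for using the images.
- **Lowering onto the rack:** The scale went in straight down between the prongs rather than drawn in from the open end. It touched down with about 12 N before I let go.

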